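# Open the clipped waste tote and bin the empty bottle

### The arm

A 6-joint arm with a two-finger parallel gripper is mounted at the origin on a cart in front of the work surface, level with it; the furniture and walls round the work are solid. World frame = base frame: x ahead of the robot, y to its left, z up, the work surface at z = 0. Lengths are in m, angles in degrees, forces in N, time in s.
With the tool pointing down it reaches from about 0.4 to 0.825 m from the base axis. Payload 7 kg.
Tool frame: the origin (TCP) lies on the centre line of the jaws, within the pads' length; the fingertips stand 19 mm ahead of it and the grasp point (between the pads) is the TCP; z points along the fingers, y is the line along which they close (so a half turn about z gives the same grasp; the last joint's range is limited). The gripper opens to 88 mm and grips with 3 to 60 N. Pads are 19 mm wide; open, the fingers measure 130 mm over their backs; the gripper's body (78 mm by 193 mm) begins 47 mm behind the grasp point.
Start: joints at [91.679, 20.546, 0.682, 0, -70.136, -16.507], TCP at [0.173, 0.652, 0.246] pointing down, gripper open.
Joint ranges: [-176.03, 176.03], [-82.01, 121.73], [-58.28, 71.71], [-173.87, 95.51], [-174.79, -0.11], [-173.66, 173.66]. Speed limits (degrees/s): [136.94, 136.94, 172.46, 180, 180, 180].

### API

Orientations are given as [roll, pitch, yaw] about the fixed x, y, z axes, in that order (R = Rz(yaw) Ry(pitch) Rx(roll)).
In Python, from plant import get_state, capture, close_job gives the robot as it stands.
- The arm moves only by the tool apply_moves, never from a script. Its argument "targets" is a list of rows, each a list of 7 numbers: the opening, from 0 (shut) to 1 (fully open), then the shift along the tool's x, y, z normalised to -1 to 1, where 1 is 1000 mm, then the turn, a rotation vector about the tool's x, y, z normalised to -1 to 1, where 1 is 90 degrees. In form: [[claw, tx, ty, tz, ax, ay, az], ...]. A call has 1 to 20 rows; each row shifts and turns the commanded pose from where the row before left it, along the tool's axes as they then stand; what a row does not reach is not made up. A row lasts 1/12 s, in which the tool goes at most 41.7 mm and 7.16 degrees, less where a joint would pass 70% of its speed; a pose out of reach is approached as far as the arm can. A call with a number of a shift or a turn outside -1 to 1 is refused whole. A call with a gripper value outside its range is refused whole. The fingers move at their own pace and stop on an object; "newtons" is the grip in N (left out, the last holds). Time passes only in rows, so rows that do not move let the fingers close. It gives the time, the measured TCP pose, the force, the opening and the grip force at its end, in the units of the state.
- get_state(): the state, without advancing time (a new reading comes with each control period).
- capture(name): name is "side" or "top"; returns a dict with "frame" (420x560x3 uint8, red, green, blue), "range_z" (420x560 float32, m along the optical axis (not along the pixel's ray), 0 where there is no reading), "camera_matrix" (3x3 intrinsics, pixels), "k1" (the pictures are not rectified: a ray, as slopes to the right and down, at radius r is drawn at 1 + k1 r^2 times it, then the intrinsics apply), "T" (4x4, takes a point from camera to world coordinates). Camera axes: x right, y down, z forward; pixel columns grow to the right and rows downward; lengths in m; the calibration is good to about 2 mm. A picture is of the moment at which its call begins.
- close_job(): hands the job in; it is judged then, once.
The state is a dict: "time_s": time; "joints": joint angles; "qd": joint speeds; "joint_torque": joint torques, N m; "tcp_pos": TCP position; "eef_rot": TCP orientation; "contact_force": force on the tool from outside, world axes, zero at the start; "moment": the same for the moment, N m; "gripper_width": finger opening in m; "gripper_force": force on a finger pad.
Only numpy, scipy, OpenCV 4.12 (cv2) and the standard library are available. Lean on these libraries where they do the work, as an engineer would, in place of code of your own. Each camera call takes 0.05 s, during which the arm holds its last target. There are 200 camera calls.

### The job

The grey waste tote on the sloping stand is shut by two sprung clips with orange tabs: flip both of them off the lid and leave them thrown right open. Then lift off the blue lid, lay it flat (not dropped) on the worktop beside the stand with its handle up, and put the empty white dropper bottle with the red cap down inside the tote. Leave the amber bottle, the marker and the tube rack where they are.

Things in the scene. Friction and masses are not known exactly. Their poses are not given: they have to be found in the camera images.
- tote: Grey open tote fixed on a rod stand, tipped 30 degrees so that its mouth faces up and toward the robot. Outside 120 (x) x 150 (y) x 70 (z), walls and floor 4. Origin: centre of its underside. x runs up the slope away from the robot, y to the left, z square out of the mouth (leaning 30 degrees from vertical toward the robot); rim at z = 70, inner floor at z = 4. It does not move.
- lid_grip (a point): Middle of the loose blue lid's handle, a rib 66 (y) x 16 (x) x 38 (z) whose foot, the lid's flat top, is 19 below. Lid 130 x 160, 0.2 kg; its skirt's edge, 35 below this point, reaches 12 below the rim outside the walls (2 clearance), so draw it straight off along the tote's z. Lid on: axes as the tote's, point at tote z = 93. Lid flat on the worktop: point at height 35, z up.
- clip_left (a joint): Left clip on the tote's +y wall: rad, 0 shut (wire bail over the lid's edge), grows outward and down, 2.6 thrown fully open, hanging by the wall. Pivot: along the tote's x through y = 84, z = 43 in the tote's frame. An over-centre spring holds it shut (about 8 N on the tab); beyond 0.55 rad it snaps open by itself and stays.
- clip_right (a joint): Right clip, on the tote's -y wall: the mirror image of the left one, pivot at y = -84, z = 43 in the tote's frame; same values.
- clip_left_tab (a point): Middle of the left clip's orange tab, a plate 54 (tote's x) x 32 x 5. Shut, it stands at the lid's edge, flared 20 degrees outward, at tote x = 0, y = 89.5, z = 92, 18 above the lid's flat top; its tip is 66 from the pivot. A finger set on the clear 45 mm of lid between the handle's end and the tab can push its inner face outward. Axes: the tote's when shut.
- clip_right_tab (a point): Middle of the right clip's orange finger tab, the mirror image of the left (tote frame y = -89.5, z = 92 when shut).
- bottle_mid (a point): Centre, half-way up, of the empty white plastic dropper bottle with red screw cap: 34 diameter, 75 high, 0.05 kg, standing upright on the worktop at the right; its z is its own axis. It stands beside the amber bottle; which of the two is nearer the tote changes.
- amber_bottle: Brown glass bottle with black cap, 48 diameter, 98 high, standing; origin at the centre of its base. Not to be disturbed. Behind the two bottles stands a fixed power box, 190 high, front at x = 0.60 m; at their right is the room's wall, at about y = -0.5 m.
- marker: White felt marker with a blue cap, 124 long, 16 thick, lying in front of the tall grey instrument (390 high, right side at about y = 0.33 m, front at x = 0.45 m); origin at the middle of its underside. Not to be disturbed. Between stand and instrument the worktop is clear from x = 0.40 m, where a raised 6 mm front edge ends, to x = 0.55 m.
- tube_rack: Blue tube block 62 x 125 x 36 behind the stand; origin at the centre of its underside. Not to be disturbed.
Mind the look-alikes: they are no part of the job. Leave any green look-alike of the part that bears bottle_mid alone.

How it is judged (in metres and radians):
On the way, in this order (a step that is already met when the one before it is completed fails the run):
1. both clips are thrown open (beyond 1.8 rad) with the lid still seated on the tote (value of joint each of clip_left, clip_right above 1.8 rad and z of lid_grip in the frame of tote below 0.101 m and distance between lid_grip and tote below 0.101 m), for 0.2 s.
2. the lid lies flat on the worktop, handle up (angle between lid_grip's own z axis and vertical below 0.08 rad and height (world z) of lid_grip between 0.028 and 0.042 m), for 0.3 s.
3. the empty dropper bottle is inside the tote (x of bottle_mid in the frame of tote between -0.056 and 0.056 m and y of bottle_mid in the frame of tote between -0.071 and 0.071 m and z of bottle_mid in the frame of tote between 0.004 and 0.058 m), for 0.2 s.
At the end, for the whole second after the job is handed in: Both clips beyond 1.8 rad; the lid flat on the worktop, handle up (tilt under 0.08 rad, handle middle 28 to 42 mm above the worktop); the dropper bottle's centre between the tote's walls and below 58 mm over its underside (all of step 2 and all of step 3 and value of joint each of clip_left, clip_right above 1.8 rad); the robot touches nothing.
It fails at once if the lid dropped (over 1 m/s, a fall of more than 5 cm) or thrown (linear speed of lid above 1 m/s).
It fails at once if the amber bottle tipped (0.3 rad) or shifted 40 mm (angle between amber_bottle's own z axis and vertical above 0.3 rad or distance of amber_bottle from where it was at the start of the episode above 0.04 m).
It fails at once if the marker shifted 40 mm (distance of marker from where it was at the start of the episode above 0.04 m).
It fails at once if the tube rack shifted 40 mm (distance of tube_rack from where it was at the start of the episode above 0.04 m).
It also fails if it takes over 72 s, if anything falls off the work surface, if the arm or the gripper's body presses on something with over 40 N, if the wrist force passes 120 N, or if a joint passes its speed limit or range.

## Working session

There is one attempt and no reset: what is moved stays moved. The work goes in short steps, Python scripts to look and compute and a tool call to move; the robot and the scene stay as the last step left them, time stands still between calls to the robot, and variables do not carry over. Pictures are saved under pics/ and viewed, at most 10 in all, crops included, and the job is handed in when it is done.

Besides the shell and the picture viewer there is one more tool, called after "Request:" as a command line: name --pt "numbers of a row" for each row, then --argument value for the rest. apply_moves: Moves the arm, as the interface text tells. Scaled input: -1 to 1 covers 1000 mm each way for a shift and 90 degrees each way for a turn. Its arguments: {"type":"object","properties":{"targets":{"type":"array","items":{"type":"array","items":{"type":"number"}}},"newtons":{"type":"number"}},"required":["targets"]}

```bash
ls; mkdir -p pics
python3 - <<'E'
from plant import get_state,capture
import cv2,numpy as np
print(get_state())
for n in("top","side"):
    c=capture(n); cv2.imwrite(f"pics/{n}0.png",c["frame"][:,:,::-1]); np.savez(f"{n}0.npz",**c)
    print(n,c["camera_matrix"],c["k1"],c["T"])
E
```

```text
pics
{'time_s': 0.0, 'joints': array([ 9.16790352e+01,  2.05915334e+01,  6.32494896e-01, -2.06648144e-02,
       -7.01355820e+01, -1.65037634e+01]), 'qd': array([-0.04697951, -0.0103083 , -0.04519566,  0.02879317,  0.04480785,
        0.03928986]), 'joint_torque': array([-2.26601669e-04, -5.82713056e+01,  2.93053490e+01,  6.99742064e+00,
        6.96349656e-03, -1.38752503e-04]), 'tcp_pos': array([0.1726466 , 0.65206152, 0.24461013]), 'eef_rot': array([ 1.79903759e+02, -8.25656700e-03, -1.48317591e+01]), 'contact_force': array([ 0.31759814,  0.72109812, -0.07671339]), 'moment': array([-0.00790782,  0.02156173, -0.02726726]), 'gripper_force': 0.0, 'gripper_width': 0.0878449431396811}
top [[484.20303128   0.         279.03271814]
 [  0.         484.20303128 213.16668728]
 [  0.           0.           1.        ]] -0.11116376618703905 [[-0.0220673  -0.99038649  0.13655637  0.33593861]
 [-0.99959466  0.02431444  0.01480954  0.01859255]
 [-0.01798746 -0.13617421 -0.9905216   1.66412599]
 [ 0.          0.          0.          1.        ]]
side [[522.90716698   0.         288.35184315]
 [  0.         522.90716698 204.16780017]
 [  0.           0.           1.        ]] -0.07269485853887997 [[ 0.29089193 -0.43804887  0.85058514 -1.01425987]
 [-0.95674412 -0.12876772  0.26088228 -0.44502775]
 [-0.00475127 -0.88968088 -0.45655817  0.93269911]
 [ 0.          0.          0.          1.        ]]
```

View pics/top0.png

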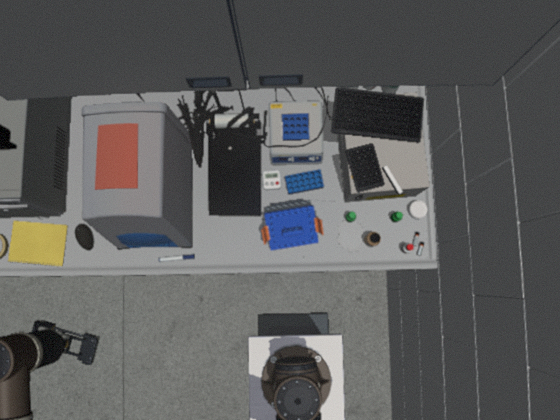

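View pics/side0.png

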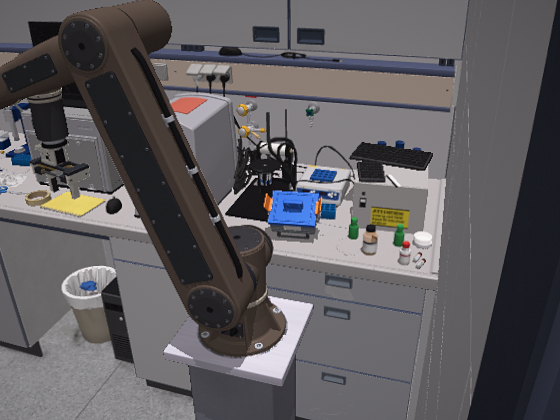

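The top view shows the blue lid at (292,228), the orange tabs at (265,233) and (320,226), the amber bottle at (373,239), the red-capped dropper at (408,247) and the marker at (177,258). There are green look-alikes at (351,216) and (397,216). The side view shows the lid at (293,208), the amber bottle at (370,240) and the dropper at (405,253).

```bash
cat > h.py <<'E'
import numpy as np,cv2
def world(c,px,depth):
    px=np.asarray(px,float).reshape(-1,1,2)
    u=cv2.undistortPoints(px,c["camera_matrix"],np.array([float(c["k1"]),0,0,0,0]))[:,0]
    r=np.c_[u,np.ones(len(u))]*np.asarray(depth).reshape(-1,1)
    return r@c["T"][:3,:3].T+c["T"][:3,3]
def cloud(c):
    h,w=c["range_z"].shape; v,u=np.mgrid[:h,:w]
    P=world(c,np.c_[u.ravel(),v.ravel()],c["range_z"].ravel()).reshape(h,w,3)
    P[c["range_z"]<=0]=np.nan
    return P
def hsv(c): return cv2.cvtColor(np.ascontiguousarray(c["frame"]),cv2.COLOR_RGB2HSV)
def mask(c,lo,hi): return cv2.inRange(hsv(c),np.array(lo),np.array(hi))>0
def blobs(c,m,P,minpx=6):
    n,L,s,ce=cv2.connectedComponentsWithStats(m.astype(np.uint8))
    for i in range(1,n):
        if s[i,4]>=minpx:
            q=P[L==i]; q=q[~np.isnan(q[:,0])]
            if len(q): print(ce[i].round(1),s[i,4],"med",np.median(q,0).round(4),"min",q.min(0).round(3),"max",q.max(0).round(3))
E
python3 - <<'E'
from h import *
for n in("top","side"):
    c=dict(np.load(n+"0.npz")); P=cloud(c); print(n)
    work=(P[...,0]>.3)&(P[...,0]<.75)&(abs(P[...,1])<.5)&(P[...,2]>-.02)&(P[...,2]<.35)
    for k,lo,hi in (("orange",(4,130,90),(16,255,255)),("blue",(105,120,60),(125,255,255)),("red",(0,150,90),(3,255,255)),("green",(60,100,30),(90,255,255))):
        print(k); blobs(c,mask(c,lo,hi)&work,P)
    for a in ([(373,239),(408,247),(177,258)] if n=="top" else [(370,240),(405,253)]):
        p=P[a[1]-4:a[1]+5:2,a[0]-4:a[0]+5:2]; print(a,p[2,2].round(3),np.nanmax(p[...,2]))
    # lid plane
    m=mask(c,(105,120,60),(125,255,255))&work
    q=P[m]; q=q[(q[:,0]<.53)&(q[:,2]>.05)]
    w=np.ones(len(q),bool)
    for th in (.02,.01,.006,.004,.003,.003):
        ctr=q[w].mean(0); U,S,V=np.linalg.svd(q[w]-ctr,full_matrices=False); nn=V[2]*np.sign(V[2,2]); w=abs((q-ctr)@nn)<th
    print("plane",nn,ctr,w.sum(),len(q));
E
python3 -c "
import cv2
a=cv2.imread('pics/top0.png')[190:275,240:440];b=cv2.imread('pics/side0.png')[170:270,240:440]
cv2.imwrite('pics/crop.png',cv2.resize(cv2.vconcat([a,b]),None,fx=3.2,fy=3.2,interpolation=2))"
```

```text
top
orange
[318.3 225.2] 78 med [ 0.5054 -0.0823  0.1281] min [ 0.48  -0.094  0.104] max [ 0.53  -0.073  0.152]
[264.9 234. ] 80 med [0.4823 0.0878 0.1314] min [0.456 0.079 0.   ] max [0.507 0.104 0.157]
blue
[276.  159.6] 13 med [0.7435 0.0489 0.0494] min [0.739 0.039 0.042] max [0.749 0.056 0.062]
[296. 159.] 9 med [ 0.7434 -0.0194  0.0525] min [ 0.74  -0.023  0.046] max [ 0.746 -0.016  0.06 ]
[303.9 181.2] 599 med [ 0.6711 -0.0451  0.0289] min [ 0.631 -0.107 -0.004] max [0.708 0.02  0.045]
[291.2 227. ] 1764 med [0.5039 0.0037 0.1202] min [ 0.436 -0.085 -0.008] max [0.569 0.088 0.153]
[151.4 239.5] 364 med [0.4704 0.4486 0.1622] min [0.458 0.396 0.031] max [0.488 0.5   0.2  ]
[185.  256.5] 6 med [0.4213 0.3687 0.015 ] min [0.42  0.364 0.011] max [0.423 0.372 0.021]
[190.3 256.5] 11 med [0.4222 0.35   0.0162] min [0.419 0.34  0.011] max [0.423 0.358 0.022]
red
[409.4 246.9] 18 med [ 0.4322 -0.385   0.0759] min [ 0.425 -0.394  0.069] max [ 0.439 -0.376  0.083]
green
[350.6 216.1] 65 med [ 0.5402 -0.1959  0.0701] min [ 0.53 -0.21  0.04] max [ 0.554 -0.182  0.084]
[396.3 216.1] 77 med
[... 649 characters left out ...]
7.1] 7 med [ 0.6704 -0.0665  0.0357] min [ 0.656 -0.069  0.031] max [ 0.693 -0.063  0.038]
[329.1 207.5] 11 med [ 0.6691 -0.0859  0.0365] min [ 0.644 -0.09   0.031] max [ 0.701 -0.079  0.042]
[335. 207.] 7 med [ 0.6845 -0.1054  0.0365] min [ 0.659 -0.111  0.033] max [ 0.711 -0.1    0.04 ]
red
green
[353.1 228.3] 166 med [ 0.5342 -0.2018  0.0407] min [ 0.523 -0.216  0.004] max [ 0.555 -0.185  0.08 ]
[398.8 235.5] 166 med [ 0.5297 -0.3573  0.042 ] min [ 0.516 -0.372  0.003] max [ 0.551 -0.342  0.078]
(370, 240) [ 0.446 -0.273  0.059] 0.07288844625280355
(405, 253) [ 0.422 -0.388  0.044] 0.060326697968575926
plane [-0.50909306 -0.07386737  0.85753593] [0.48072171 0.00153089 0.09854904] 566 1199
```

View pics/crop.png

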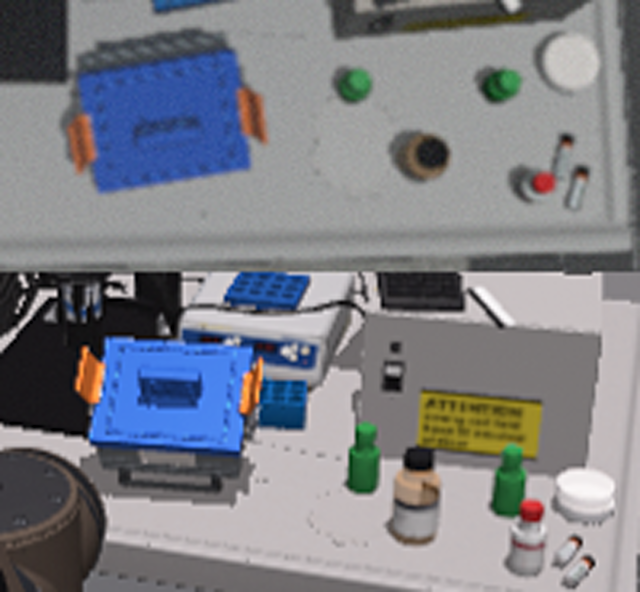

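The crop confirms the layout: the lid is yawed a few degrees, and the dropper stands to the right of the amber bottle with two small vials beside it. Next I'll refine the tote frame and the bottle axis.

```bash
cat > fit.py <<'E'
from h import *
from scipy.spatial.transform import Rotation as Ro
B=[];O=[]
for n in("top","side"):
    c=dict(np.load(n+"0.npz")); P=cloud(c)
    work=(P[...,0]>.42)&(P[...,0]<.6)&(abs(P[...,1])<.12)&(P[...,2]>.06)&(P[...,2]<.2)
    b=P[mask(c,(105,120,60),(125,255,255))&work]; o=P[mask(c,(4,130,90),(16,255,255))&work]
    for yaw in (6,7.5,9):
        R=Ro.from_euler("z",yaw,degrees=True).as_matrix()@Ro.from_euler("y",-30,degrees=True).as_matrix()
        q=b@R; zt=np.median(q[:,2]); s=q[abs(q[:,2]-zt)<.006]
        r=cv2.minAreaRect((s[:,:2]*1000).astype(np.float32))
        t=o@R; l=t[t[:,1]>.0]; rr=t[t[:,1]<0.0]
        pc=lambda a:np.percentile(a,[1.5,50,98.5],axis=0).round(4).tolist()
        print(n,yaw,"ztop",zt.round(4),"rect",r,"\n  lid pct",pc(s[:,:2]),"\n  L",pc(l),"\n  R",pc(rr))
    if n=="top":
        D=P[225:262,395:430].reshape(-1,3); D=D[D[:,2]>.012]; 
        for lo,hi in((.012,.05),(.05,.09)):
            d=D[(D[:,2]>lo)&(D[:,2]<hi)]; print("drop",lo,len(d),d.min(0).round(3),d.max(0).round(3),np.median(d,0).round(3))
E
python3 fit.py
python3 - <<'E'
from h import *
c=dict(np.load("side0.npz")); P=cloud(c)
D=P[228:272,392:432]; ok=(D[...,2]>.006)&(D[...,0]<.47)&(D[...,1]>-.45)&(D[...,1]<-.3)
n,L,s,ce=cv2.connectedComponentsWithStats(ok.astype(np.uint8))
for i in range(1,n):
    if s[i,4]>8: q=D[L==i]; print(ce[i]+[392,228],s[i,4],q.min(0).round(3),q.max(0).round(3),np.median(q,0).round(3))
E
```

```text
top 6 ztop -0.1518 rect ((486.7297668457031, -49.88243865966797), (130.12025451660156, 158.28396606445312), 2.2766027450561523) 
  lid pct [[0.4249, -0.1237], [0.4962, -0.0488], [0.55, 0.0255]] 
  L [[0.4643, 0.0287, -0.1467], [0.4875, 0.0371, -0.1296], [0.511, 0.0448, -0.1135]] 
  R [[0.4695, -0.143, -0.1517], [0.4932, -0.1351, -0.1404], [0.5137, -0.1267, -0.1175]]
top 7.5 ztop -0.1511 rect ((485.6957092285156, -62.791229248046875), (130.73977661132812, 157.63241577148438), 0.515011191368103) 
  lid pct [[0.4237, -0.1369], [0.4953, -0.0622], [0.5486, 0.0126]] 
  L [[0.4651, 0.016, -0.147], [0.4881, 0.0242, -0.13], [0.5119, 0.0323, -0.114]] 
  R [[0.4663, -0.1558, -0.1499], [0.4899, -0.1479, -0.1386], [0.5105, -0.1399, -0.1155]]
top 9 ztop -0.1501 rect ((484.15863037109375, -75.70699310302734), (157.53775024414062, 130.8212127685547), 89.15440368652344) 
  lid pct [[0.4223, -0.1501], [0.4935, -0.075], [0.5468, -0.0005]] 
  L [[0.4656, 0.003, -0.1472], [0.4885, 0.0114, -0.1302], [0.5124, 0.0195, -0.1143]] 
  R [[0.4629, -0.1685, -0.1479], [0.4864, -0.1606, -0.1366], [0.507, -0.1527, -
[... 974 characters left out ...]
8), (159.83938598632812, 137.26007080078125), 89.2393569946289) 
  lid pct [[0.4166, -0.1528], [0.4689, -0.081], [0.5454, -0.0008]] 
  L [[0.4563, 0.0009, -0.1479], [0.4825, 0.0109, -0.1328], [0.5073, 0.0197, -0.114]] 
  R [[0.4561, -0.1719, -0.1512], [0.4818, -0.1621, -0.1383], [0.512, -0.152, -0.1151]]
[404.26760563 253.23474178] 213 [ 0.41  -0.403  0.007] [ 0.446 -0.369  0.08 ] [ 0.424 -0.386  0.042]
[416.03125 257.28125] 32 [ 0.441 -0.432  0.007] [ 0.47  -0.414  0.019] [ 0.456 -0.423  0.014]
[420.03773585 262.71698113] 53 [ 0.402 -0.45   0.007] [ 0.454 -0.424  0.019] [ 0.425 -0.439  0.014]
[398.17241379 270.24137931] 29 [ 0.364 -0.403  0.006] [ 0.383 -0.356  0.012] [ 0.373 -0.373  0.008]
```

```bash
cat > go.py <<'E'
import numpy as np
from scipy.spatial.transform import Rotation as Ro
from plant import get_state
E=lambda a,d:Ro.from_euler(a,d,degrees=True).as_matrix()
R75=E("z",7.5)@E("y",-30)
YAW=7.7
RT=E("z",YAW)@E("y",-30)
LID=R75@np.array([.4865,-.0627,-.152])      # lid top centre, tote z=74
OT=LID-RT@np.array([0,0,.074])
TT=np.c_[-RT[:,1],-RT[:,0],-RT[:,2]]          # tool on tote: x=-ty, y=-tx, z=-tz
down=lambda yaw:E("z",yaw)@E("x",180)
tote=lambda x,y,z:OT+RT@np.array([x,y,z])
def cur():
    s=get_state(); return s["tcp_pos"],Ro.from_euler("xyz",s["eef_rot"],degrees=True).as_matrix()
def plan(wps,start=None):
    p,R=start or cur()
    for (q,S,N) in wps:
        q=np.asarray(q); w=Ro.from_matrix(R.T@S).as_rotvec()/N
        M=sum(Ro.from_rotvec(k*w).as_matrix() for k in range(N))
        d=np.linalg.solve(M,R.T@(q-p))
        print(N,"rows: shift",d.round(4),"turn",(np.degrees(w)/90).round(4),"| mm %.1f deg %.2f"%(1e3*np.linalg.norm(d),np.degrees(np.linalg.norm(w))))
        p,R=q,S
E
python3 - <<'E'
from go import *
print("tote",OT,"lid",LID)
D=down(YAW-90)
plan([([.2,.5,.32],D,11),([.34,.22,.33],D,9)])
zt=.082+.019
print("pre",tote(0,.057,zt+.1),"touch",tote(0,.057,zt))
plan([(tote(0,.057,zt+.1),TT,14),(tote(0,.057,zt),TT,6)],(np.array([.34,.22,.33]),D))
E
```

```text
tote [0.53791708 0.00770736 0.04752826] lid [0.5012507  0.00274987 0.11161414]
11 rows: shift [ 0.0123  0.0084 -0.0068] turn [ 0.0001 -0.0001  0.0681] | mm 16.4 deg 6.13
9 rows: shift [ 0.0329 -0.0112 -0.0011] turn [0. 0. 0.] | mm 34.8 deg 0.00
pre [0.43068605 0.05072779 0.22159936] touch [0.48023521 0.0574271  0.13499682]
14 rows: shift [ 0.0128 -0.0028  0.0088] turn [0.0238 0.     0.    ] | mm 15.8 deg 2.14
6 rows: shift [ 0.     -0.      0.0167] turn [0. 0. 0.] | mm 16.7 deg 0.00
```

Request:
apply_moves --pt "0 0.0123 0.0084 -0.0068 0 0 0.068" --pt "0 0.0123 0.0084 -0.0068 0 0 0.068" --pt "0 0.0123 0.0084 -0.0068 0 0 0.068" --pt "0 0.0123 0.0084 -0.0068 0 0 0.068" --pt "0 0.0123 0.0084 -0.0068 0 0 0.068" --pt "0 0.0123 0.0084 -0.0068 0 0 0.068" --pt "0 0.0123 0.0084 -0.0068 0 0 0.068" --pt "0 0.0123 0.0084 -0.0068 0 0 0.068" --pt "0 0.0123 0.0084 -0.0068 0 0 0.068" --pt "0 0.0123 0.0084 -0.0068 0 0 0.068" --pt "0 0.0123 0.0084 -0.0068 0 0 0.068" --pt "0 0.033 -0.011 -0.001 0 0 0" --pt "0 0.033 -0.011 -0.001 0 0 0" --pt "0 0.033 -0.011 -0.001 0 0 0" --pt "0 0.033 -0.011 -0.001 0 0 0" --pt "0 0.033 -0.011 -0.001 0 0 0" --pt "0 0.033 -0.011 -0.001 0 0 0" --pt "0 0.033 -0.011 -0.001 0 0 0" --pt "0 0.033 -0.011 -0.001 0 0 0" --pt "0 0.033 -0.011 -0.001 0 0 0" --newtons 20

```text
time_s: 1.77
tcp_pos: [0.339, 0.2178, 0.3294]
eef_rot: [-180.0, 0.0, -82.1]
contact_force: [0.8, 1.4, 0.8]
gripper_width: 0.0002
gripper_force: 0.0
```

Run:
```python
from go import *
s=get_state();print(s["time_s"],s["joints"].round(1),s["tcp_pos"],s["eef_rot"],s["contact_force"],s["gripper_width"])
zt=.101
plan([(tote(0,.057,zt+.08),TT,16)])
```

```text
1.7667 [ 61.1  -9.3 -22.3  -0.  -77.  -53.3] [0.33898268 0.21784733 0.32941029] [-1.79994796e+02  2.30888041e-02 -8.21144555e+01] [0.77838025 1.38888448 0.77526684] 0.00024201075533698658
16 rows: shift [ 0.0111 -0.0029  0.0089] turn [0.0208 0.     0.0001] | mm 14.5 deg 1.87
```

Request:
apply_moves --pt "0 0.0111 -0.0029 0.0089 0.0208 0 0" --pt "0 0.0111 -0.0029 0.0089 0.0208 0 0" --pt "0 0.0111 -0.0029 0.0089 0.0208 0 0" --pt "0 0.0111 -0.0029 0.0089 0.0208 0 0" --pt "0 0.0111 -0.0029 0.0089 0.0208 0 0" --pt "0 0.0111 -0.0029 0.0089 0.0208 0 0" --pt "0 0.0111 -0.0029 0.0089 0.0208 0 0" --pt "0 0.0111 -0.0029 0.0089 0.0208 0 0" --pt "0 0.0111 -0.0029 0.0089 0.0208 0 0" --pt "0 0.0111 -0.0029 0.0089 0.0208 0 0" --pt "0 0.0111 -0.0029 0.0089 0.0208 0 0" --pt "0 0.0111 -0.0029 0.0089 0.0208 0 0" --pt "0 0.0111 -0.0029 0.0089 0.0208 0 0" --pt "0 0.0111 -0.0029 0.0089 0.0208 0 0" --pt "0 0.0111 -0.0029 0.0089 0.0208 0 0" --pt "0 0.0111 -0.0029 0.0089 0.0208 0 0" --pt "0 0 0 0 0 0 0"

```text
time_s: 3.18
tcp_pos: [0.4551, 0.0502, 0.2251]
eef_rot: [-152.0, 0.6, -82.0]
contact_force: [-0.9, -0.8, -0.3]
gripper_width: 0.0003
gripper_force: 0.0
```

```bash
cat > st.py <<'E'
from go import *
def st():
    s=get_state();p,R=cur()
    print("t",round(s["time_s"],2),"q",s["joints"].round(1),"tcp",p.round(4),s["eef_rot"].round(2),"F",s["contact_force"].round(1),"w",round(s["gripper_width"],4),"gf",round(s["gripper_force"],1))
    print("tcp in tote",((p-OT)@RT).round(4),"rot err deg",np.degrees(Ro.from_matrix(R.T@TT).as_rotvec()).round(2))
E
python3 - <<'E'
from st import *
st(); plan([(tote(0,.057,.101),TT,8)])
from plant import capture
import cv2
c=capture("side"); cv2.imwrite("pics/s1.png",cv2.resize(c["frame"][100:290,190:400,::-1],None,fx=3,fy=3))
E
```

```text
t 3.18 q [ 39.3 -16.9 -58.2  30.9 -27.4 -56.4] tcp [0.4551 0.0502 0.2251] [-151.98    0.58  -81.97] F [-0.9 -0.8 -0.3] w 0.0003 gf 0.0
tcp in tote [0.0227 0.0532 0.192 ] rot err deg [1.98 0.67 0.01]
8 rows: shift [-0.0004  0.0026  0.0114] turn [0.0028 0.0009 0.    ] | mm 11.7 deg 0.26
```

View pics/s1.png

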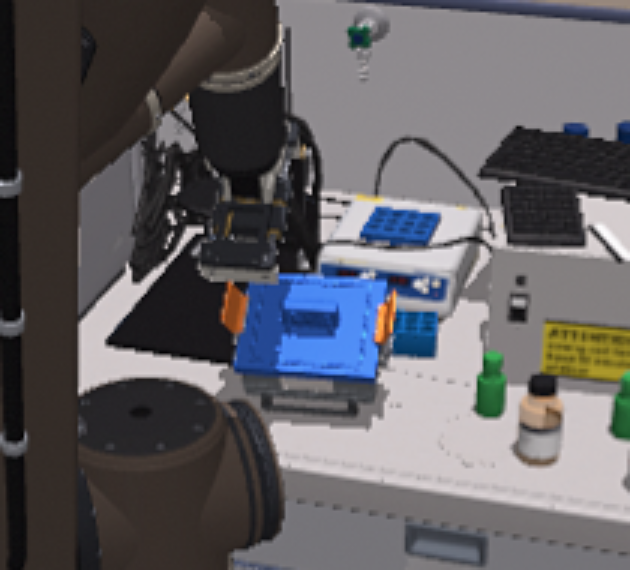

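The side picture shows the closed gripper above the left half of the lid. Joint 3 is at its limit, so high retracts along the tote axis are limited. I'll descend, which moves away from that limit.

Request:
apply_moves --pt "0 -0.0004 0.0026 0.0114 0.0028 0.0009 0" --pt "0 -0.0004 0.0026 0.0114 0.0028 0.0009 0" --pt "0 -0.0004 0.0026 0.0114 0.0028 0.0009 0" --pt "0 -0.0004 0.0026 0.0114 0.0028 0.0009 0" --pt "0 -0.0004 0.0026 0.0114 0.0028 0.0009 0" --pt "0 0 0 0 0 0 0"

```text
time_s: 3.73
tcp_pos: [0.4845, 0.0522, 0.1925]
eef_rot: [-153.1, 1.1, -81.6]
contact_force: [-0.7, 0.2, -0.5]
gripper_width: 0.0005
gripper_force: 0.0
```

Run:
```python
from st import *
st(); plan([(tote(0,.057,.101),TT,4)])
```

```text
t 3.73 q [ 33.7  -9.7 -58.2  32.5 -19.4 -54.3] tcp [0.4845 0.0522 0.1925] [-153.14    1.08  -81.57] F [-0.7  0.2 -0.5] w 0.0005 gf 0.0
tcp in tote [0.0318 0.0512 0.1491] rot err deg [3.15 1.3  0.13]
4 rows: shift [-0.0013  0.0075  0.0123] turn [0.0087 0.0036 0.0004] | mm 14.5 deg 0.85
```

```bash
cat > kin.py <<'E'
from go import *
from scipy.optimize import least_squares
A=lambda a,d:Ro.from_euler(a,d,degrees=True).as_matrix()
D=[([91.679,20.546,.682,0,-70.136,-16.507],[.1728,.6521,.2455],[180,0,-14.83]),
([61.1,-9.3,-22.3,0,-77.0,-53.3],[.339,.2178,.3294],[180,0,-82.1]),
([39.3,-16.9,-58.2,30.9,-27.4,-56.4],[.4551,.0502,.2251],[-151.98,.58,-81.97]),
([33.7,-9.7,-58.2,32.5,-19.4,-54.3],[.4845,.0522,.1925],[-153.14,1.08,-81.57])]
def fk(q,P,s4=1,s6=1,off=0):
    a0,h,L1,L2,a3,T,d=P
    R=A("z",q[0]); p=R@[a0,d,h]
    R=R@A("y",q[1]); p=p+R@[0,0,L1]
    R=R@A("y",-q[2]); p=p+R@[L2,0,a3]
    R=R@A("x",s4*q[3])@A("y",-q[4]); p=p+R@[T,0,0]
    R=R@A("x",s6*q[5])@np.array([[0,0,1],[0,1,0],[-1,0,0]]) @ A("z",off)
    return p,R
if __name__=="__main__":
  for s4 in(1,-1):
    for s6 in (1,-1):
      for off in (0,90,-90,180):
        e=[np.degrees(np.linalg.norm(Ro.from_matrix(fk(q,[0]*7,s4,s6,off)[1].T@Ro.from_euler("xyz",r,degrees=True).as_matrix()).as_rotvec())) for q,p,r in D]
        if max(e)<5: print(s4,s6,off,e)
  for s4 in (1,-1):
    f=lambda P:np.concatenate([fk(q,P,s4)[0]-p for q,p,r in D]+[.01*(P-np.array([0,.3,.4,.45,0,.25,-.19]))])
    r=least_squares(f,[0,.3,.4,.45,0,.25,-.19]); print(s4,r.x.round(4),np.abs(r.fun[:12]).max())
E
python3 kin.py; python3 -c "
from st import *;print(get_state()['joints'])"
```

```text
-1 -1 -90 [np.float64(0.001999999999982727), np.float64(0.10000000000000846), np.float64(0.0180105389445828), np.float64(0.06854241496240185)]
1 [ 0.3718 -0.6185  0.483   0.001   0.2986 -0.1609 -0.1978] 0.029699765586499616
-1 [ 0.2052 -0.0153  0.5594  0.2267  0.0921  0.2564 -0.1879] 0.01618904998929721
[ 33.74217047  -9.73207363 -58.22888396  32.45512973 -19.36407117
 -54.2519934 ]
```

```bash
cat > kin2.py <<'E'
from kin import *
s=-1
def fk(q,P):
    h,L1,L2,a3,T,d,e,a0,w=P
    R=A("z",q[0]); p=R@[a0,d,h]
    R=R@A("y",q[1]); p=p+R@[0,0,L1]
    R=R@A("y",-q[2]); p=p+R@[L2,0,a3]
    R=R@A("x",-q[3])@A("y",-q[4]); p=p+R@[T,e,w]
    return p,R@A("x",-q[5])@np.array([[0,0,1],[0,1,0],[-1,0,0]])@A("z",-90)
def fit(p0,reg,D=D):
    p0=np.array(p0,float); reg=np.array(reg)
    f=lambda P:np.concatenate([fk(q,P)[0]-p for q,p,r in D]+[reg*(P-p0)])
    r=least_squares(f,p0); return r.x,np.abs(r.fun[:3*len(D)]).max()
if __name__=="__main__":
  p0=[.25,.43,.45,0,.3,-.1,-.1,0,0]
  for nm,reg in (("wrist only",[.01]*3+[10,.001,10,.001,10,10]),("d,e",[.01]*3+[10,.001,.001,.001,10,10]),("+a3",[.01]*3+[.003,.001,.001,.001,10,10]),("d,e,w",[.01]*3+[10,.001,.001,.001,10,.003]),("all",[.01]*3+[.003,.001,.001,.001,.01,.003])):
    if nm=="wrist only": q=[.25,.43,.45,0,.3,0,-.19,0,0]
    else: q=p0
    x,m=fit(q,reg); print(nm,x.round(4),m)
E
python3 kin2.py
```

```text
wrist only [ 0.1989  0.6008  0.4635  0.      0.3584 -0.     -0.1917 -0.     -0.    ] 0.0003195020871795684
d,e [ 1.992e-01  6.008e-01  4.635e-01  0.000e+00  3.587e-01 -4.000e-04
 -1.913e-01 -0.000e+00 -0.000e+00] 0.0003732290347852399
+a3 [ 1.984e-01  6.008e-01  4.633e-01  5.000e-04  3.583e-01 -4.000e-04
 -1.912e-01 -0.000e+00  0.000e+00] 0.0003189986300878439
d,e,w [ 1.990e-01  6.008e-01  4.637e-01  0.000e+00  3.584e-01  0.000e+00
 -1.917e-01 -0.000e+00 -2.000e-04] 0.0003674251504304435
all [ 0.2009  0.6008  0.463   0.0008  0.3612 -0.0032 -0.1885 -0.002   0.0022] 0.0002651050313916478
```

```bash
cat > ik.py <<'E'
from kin2 import *
P=[.1989,.6008,.4635,0,.3584,0,-.1917,0,0]
LO=np.array([-176,-82,-58.2,-173.8,-174.7,-.2]);LO[5]=-173.6
HI=np.array([176,121.7,71.7,95.5,-.2,173.6])
def ik(p,R,seeds=60,rng=np.random.default_rng(0)):
    sols=[]
    def f(q):
        a,b=fk(q,P); return np.r_[(a-p)*3,Ro.from_matrix(b.T@R).as_rotvec()]
    for _ in range(seeds):
        r=least_squares(f,rng.uniform(LO,HI),bounds=(LO,HI),x_scale=50,max_nfev=200)
        if r.cost<1e-8 and not any(np.abs(r.x-s).max()<2 for s in sols): sols.append(r.x)
    return sols
T2=TT@A("z",180)
if __name__=="__main__":
  for nm,p in (("Lpush0",tote(0,.057,.101)),("Lpush1",tote(0,.112,.101)),("Rpush0",tote(0,-.057,.101)),("lid",tote(0,0,.093)),("lid+40",tote(0,0,.133)),("bottle in",tote(0,0,.045)),("bottle over",tote(0,0,.12))):
    for k,R in (("TT",TT),("T2",T2)):
        for s in ik(p,R,40): print(nm,k,s.round(0))
E
time python3 ik.py
```

```text
real	0m15.712s
user	0m16.208s
sys	0m0.072s
```

Run:
```python
from ik import *
q,p,r=D[2]
print(ik(np.array(p),Ro.from_euler("xyz",r,degrees=True).as_matrix(),40))
for tilt in (0,10,15,20,25,30):
  for nm,p in (("L",tote(0,.057,.101)),("lid",tote(0,0,.093)),("R",tote(0,-.057,.101))):
    RR=E("z",YAW)@E("y",-tilt); t=np.c_[-RR[:,1],-RR[:,0],-RR[:,2]]
    for k,R in(("TT",t),("T2",t@A("z",180))):
      print(tilt,nm,k,[s.round(0).tolist() for s in ik(p,R,25)])
```

```text
[]
0 L TT [[30.0, 9.0, -32.0, 0.0, -50.0, -22.0]]
0 L T2 [[30.0, 9.0, -32.0, 0.0, -50.0, 158.0]]
0 lid TT [[23.0, 10.0, -31.0, -0.0, -49.0, -15.0]]
0 lid T2 [[23.0, 10.0, -31.0, 0.0, -49.0, 165.0]]
0 R TT [[16.0, 10.0, -30.0, -0.0, -50.0, -9.0]]
0 R T2 [[16.0, 10.0, -30.0, 0.0, -50.0, 171.0]]
10 L TT [[34.0, 3.0, -42.0, 7.0, -36.0, -31.0]]
10 L T2 [[34.0, 3.0, -42.0, 7.0, -36.0, 149.0]]
10 lid TT [[25.0, 4.0, -41.0, 5.0, -35.0, -22.0]]
10 lid T2 [[25.0, 4.0, -41.0, 5.0, -35.0, 158.0]]
10 R TT [[18.0, 5.0, -38.0, 3.0, -37.0, -12.0]]
10 R T2 [[18.0, 5.0, -38.0, 3.0, -37.0, 168.0]]
15 L TT [[35.0, 0.0, -49.0, 14.0, -28.0, -39.0]]
15 L T2 [[35.0, 0.0, -49.0, 14.0, -28.0, 141.0]]
15 lid TT [[27.0, 2.0, -47.0, 10.0, -27.0, -28.0]]
15 lid T2 [[27.0, 2.0, -47.0, 10.0, -27.0, 152.0]]
15 R TT [[18.0, 2.0, -43.0, 5.0, -30.0, -15.0]]
15 R T2 [[18.0, 2.0, -43.0, 5.0, -30.0, 165.0]]
20 L TT [[34.0, -2.0, -57.0, 28.0, -19.0, -52.0]]
20 L T2 [[34.0, -2.0, -57.0, 28.0, -19.0, 128.0]]
20 lid TT [[27.0, -0.0, -54.0, 21.0, -18.0, -38.0]]
20 lid T2 [[27.0, -0.0, -54.0, 21.0, -18.0, 142.0]]
20 R TT [[19.0, 0.0, -49.0, 10.0, -22.0, -20.0]]
20 R T2 [[19.0, 0.0, -49.0, 10.0, -22.0, 160.0]]
25 L TT []
25 L T2 []
25 lid TT []
25 lid T2 []
25 R TT [[18.0, -2.0, -57.0, 23.0, -11.0, -32.0]]
25 R T2 [[18.0, -2.0, -57.0, 23.0, -11.0, 148.0]]
30 L TT []
30 L T2 []
30 lid TT []
30 lid T2 []
30 R TT []
30 R T2 []
```

```bash
cat > scan.py <<'E'
from ik import *
def TR(rho,yawflip=False,tilt=30):   # lean tool back to +y (left) by rho about tote x
    RR=E("z",YAW)@E("y",-tilt); t=np.c_[-RR[:,1],-RR[:,0],-RR[:,2]]
    t=Ro.from_rotvec(np.radians(-rho)*RR[:,0]).as_matrix()@t
    return t@A("z",180) if yawflip else t
if __name__=="__main__":
  for rho in (-30,-20,10,15,20,25,30):
    R=TR(rho); print(rho,"back",-R[:,2].round(2))
    for nm,z in (("grip",.098),("lift20",.118),("lift35",.133),("lift60",.158)):
      print("  ",nm,[s.round(0).tolist() for s in ik(tote(0,0,z),R,15)])
E
python3 scan.py
```

```text
-30 back [-0.36 -0.55  0.75]
   grip [[-12.0, 10.0, -25.0, -52.0, -51.0, 61.0]]
   lift20 [[-12.0, 7.0, -26.0, -51.0, -53.0, 59.0]]
   lift35 [[-12.0, 5.0, -26.0, -50.0, -54.0, 57.0]]
   lift60 [[-12.0, 2.0, -26.0, -48.0, -56.0, 54.0]]
-20 back [-0.42 -0.4   0.81]
   grip [[-1.0, 4.0, -32.0, -44.0, -36.0, 45.0]]
   lift20 [[-0.0, 1.0, -32.0, -41.0, -37.0, 42.0]]
   lift35 [[0.0, -1.0, -32.0, -40.0, -39.0, 40.0]]
   lift60 [[1.0, -4.0, -33.0, -37.0, -40.0, 37.0]]
10 back [-0.51  0.11  0.85]
   grip []
   lift20 []
   lift35 []
   lift60 []
15 back [-0.51  0.19  0.84]
   grip []
   lift20 []
   lift35 []
   lift60 []
20 back [-0.51  0.28  0.81]
   grip []
   lift20 []
   lift35 []
   lift60 []
25 back [-0.51  0.36  0.78]
   grip []
   lift20 []
   lift35 []
   lift60 []
30 back [-0.5   0.44  0.75]
   grip []
   lift20 []
   lift35 []
   lift60 []
```

Run:
```python
from scan import *
for rho in (-8,-12,-16):
    R=TR(rho); print(rho)
    rel=RT.T@R
    for nm,p,S in (("grip",tote(0,0,.098),R),("lift35",tote(0,0,.133),R),("lift70",tote(0,0,.168),R),
       ("L0",tote(0,.057,.101),R),("L1",tote(0,.112,.101),R),("R0",tote(0,-.057,.101),R),("R1",tote(0,-.112,.101),R),("L0up",tote(0,.057,.15),R),("R1up",tote(0,-.112,.15),R),
       ("place",np.array([.475,.215,.04]),rel),("place+",np.array([.475,.215,.2]),rel)):
      print("  ",nm,[s.round(0).tolist() for s in ik(p,S,15)])
```

```text
-8
   grip [[23.0, -3.0, -53.0, -1.0, -9.0, -12.0]]
   lift35 [[24.0, -8.0, -53.0, 1.0, -14.0, -16.0]]
   lift70 [[25.0, -14.0, -52.0, 3.0, -20.0, -18.0]]
   L0 []
   L1 []
   R0 [[9.0, -0.0, -41.0, -22.0, -20.0, 19.0]]
   R1 [[-3.0, 3.0, -34.0, -30.0, -27.0, 36.0]]
   L0up []
   R1up [[-2.0, -3.0, -35.0, -25.0, -32.0, 30.0]]
   place [[41.0, 18.0, -31.0, -10.0, -36.0, -33.0]]
   place+ [[41.0, 7.0, -22.0, -7.0, -57.0, -38.0]]
-12
   grip [[14.0, -1.0, -41.0, -26.0, -20.0, 19.0]]
   lift35 [[16.0, -6.0, -43.0, -20.0, -23.0, 11.0]]
   lift70 [[18.0, -11.0, -44.0, -15.0, -27.0, 5.0]]
   L0 [[30.0, -4.0, -53.0, -4.0, -9.0, -15.0]]
   L1 []
   R0 [[1.0, 2.0, -35.0, -33.0, -29.0, 35.0]]
   R1 [[-9.0, 5.0, -30.0, -36.0, -35.0, 46.0]]
   L0up [[32.0, -12.0, -54.0, 3.0, -16.0, -23.0]]
   R1up [[-8.0, -1.0, -31.0, -32.0, -39.0, 41.0]]
   place [[38.0, 18.0, -30.0, -16.0, -36.0, -26.0]]
   place+ [[39.0, 6.0, -21.0, -11.0, -56.0, -33.0]]
-16
   grip [[6.0, 1.0, -35.0, -37.0, -29.0, 35.0]]
   lift35 [[7.0, -4.0, -36.0, -32.0, -31.0, 29.0]]
   lift70 [[9.0, -9.0, -37.0, -28.0, -34.0, 23.0]]
   L0 [[19.0, -2.0, -41.0, -29.0, -21.0, 17.0]]
   L1 [[35.0, -3.0, -52.0, -9.0, -8.0, -15.0]]
   R0 [[-5.0, 4.0, -31.0, -40.0, -36.0, 46.0]]
   R1 [[-13.0, 7.0, -27.0, -41.0, -41.0, 53.0]]
   L0up [[24.0, -9.0, -44.0, -19.0, -24.0, 4.0]]
   R1up [[-14.0, 1.0, -27.0, -37.0, -45.0, 49.0]]
   place [[35.0, 18.0, -28.0, -22.0, -37.0, -18.0]]
   place+ [[36.0, 6.0, -21.0, -16.0, -55.0, -28.0]]
```

```bash
cat >> scan.py <<'E'
def tip(x,y,z,R): return tote(x,y,z)-.019*R[:,2]
def chk(wps,seeds=12):
    for nm,p,R in wps: print("  ",nm,np.round(p,3),[s.round(0).tolist() for s in ik(p,R,seeds)])
E
python3 - <<'E'
from scan import *
from st import st
RL=TR(-14,tilt=20); RR_=TR(-5,tilt=20); st()
print("tipcheck",((tip(0,.057,.086,RL)-OT)@RT))
chk([("Lup",tip(0,.057,.13,RL),RL),("L0",tip(0,.057,.086,RL),RL),("L1",tip(0,.115,.086,RL),RL),("R0up",tip(0,-.057,.13,RR_),RR_),("R0",tip(0,-.057,.086,RR_),RR_),("R1",tip(0,-.115,.086,RR_),RR_)])
plan([(tip(0,.057,.13,RL),RL,8),(tip(0,.057,.086,RL),RL,5),(tip(0,.115,.086,RL),RL,8)])
E
```

```text
t 3.73 q [ 33.7  -9.7 -58.2  32.5 -19.4 -54.3] tcp [0.4845 0.0522 0.1925] [-153.14    1.08  -81.57] F [-0.7  0.2 -0.5] w 0.0005 gf 0.0
tcp in tote [0.0318 0.0512 0.1491] rot err deg [3.15 1.3  0.13]
tipcheck [0.00320131 0.05240348 0.10415554]
   Lup [0.46  0.05  0.177] [[23.0, -5.0, -38.0, -15.0, -35.0, -2.0]]
   L0 [0.482 0.053 0.139] [[21.0, 0.0, -38.0, -18.0, -30.0, 3.0]]
   L1 [0.474 0.111 0.139] [[32.0, -1.0, -42.0, -11.0, -25.0, -13.0]]
   R0up [ 0.475 -0.06   0.178] [[14.0, -4.0, -40.0, -5.0, -34.0, -2.0]]
   R0 [ 0.497 -0.057  0.14 ] [[14.0, 1.0, -40.0, -6.0, -28.0, 0.0]]
   R1 [ 0.505 -0.115  0.14 ] [[4.0, 4.0, -35.0, -12.0, -32.0, 14.0]]
8 rows: shift [-0.0001  0.0035  0.0005] turn [-0.0094 -0.0176  0.0015] | mm 3.6 deg 1.80
5 rows: shift [ 0.0021 -0.0015  0.0084] turn [0. 0. 0.] | mm 8.8 deg 0.00
8 rows: shift [-0.007   0.      0.0018] turn [0. 0. 0.] | mm 7.2 deg 0.00
```

Request:
apply_moves --pt "0 -0.0001 0.0035 0.0005 -0.0094 -0.0176 0.0015" --pt "0 -0.0001 0.0035 0.0005 -0.0094 -0.0176 0.0015" --pt "0 -0.0001 0.0035 0.0005 -0.0094 -0.0176 0.0015" --pt "0 -0.0001 0.0035 0.0005 -0.0094 -0.0176 0.0015" --pt "0 -0.0001 0.0035 0.0005 -0.0094 -0.0176 0.0015" --pt "0 -0.0001 0.0035 0.0005 -0.0094 -0.0176 0.0015" --pt "0 -0.0001 0.0035 0.0005 -0.0094 -0.0176 0.0015" --pt "0 -0.0001 0.0035 0.0005 -0.0094 -0.0176 0.0015" --pt "0 0 0 0 0 0 0"

```text
time_s: 4.48
tcp_pos: [0.4605, 0.0508, 0.1793]
eef_rot: [-159.3, 13.3, -77.4]
contact_force: [0.3, -0.2, 1.1]
gripper_width: 0.0005
gripper_force: 0.0
```

Run:
```python
from scan import *
from st import st
RL=TR(-14,tilt=20); st()
plan([(tip(0,.057,.086,RL),RL,5),(tip(0,.117,.086,RL),RL,9)])
```

```text
t 4.48 q [ 22.8  -5.6 -38.1 -14.9 -35.4  -2.1] tcp [0.4605 0.0508 0.1793] [-159.33   13.3   -77.38] F [ 0.3 -0.2  1.1] w 0.0005 gf 0.0
tcp in tote [0.0044 0.0531 0.1496] rot err deg [ 9.85 14.13 -1.26]
5 rows: shift [ 0.0023 -0.0013  0.0087] turn [-0.0002  0.0004 -0.    ] | mm 9.1 deg 0.04
9 rows: shift [-0.0065  0.      0.0016] turn [0. 0. 0.] | mm 6.7 deg 0.00
```

Request:
apply_moves --pt "0 0.0023 -0.0013 0.0087 0 0 0" --pt "0 0.0023 -0.0013 0.0087 0 0 0" --pt "0 0.0023 -0.0013 0.0087 0 0 0" --pt "0 0.0023 -0.0013 0.0087 0 0 0" --pt "0 0.0023 -0.0013 0.0087 0 0 0" --pt "0 0 0 0 0 0 0"

```text
time_s: 4.98
tcp_pos: [0.4818, 0.0523, 0.1364]
eef_rot: [-159.5, 13.1, -77.4]
contact_force: [-0.3, 0.8, -0.5]
gripper_width: 0.0004
gripper_force: 0.0
```

Request:
apply_moves --pt "0 -0.0065 0 0.0016 0 0 0" --pt "0 -0.0065 0 0.0016 0 0 0" --pt "0 -0.0065 0 0.0016 0 0 0" --pt "0 -0.0065 0 0.0016 0 0 0" --pt "0 -0.0065 0 0.0016 0 0 0" --pt "0 -0.0065 0 0.0016 0 0 0"

```text
time_s: 5.48
tcp_pos: [0.4763, 0.0914, 0.1384]
eef_rot: [-159.4, 13.1, -77.4]
contact_force: [1.3, -5.7, 0.1]
gripper_width: 0.0004
gripper_force: 2.2
```

Request:
apply_moves --pt "0 -0.0065 0 0.0016 0 0 0" --pt "0 -0.0065 0 0.0016 0 0 0" --pt "0 -0.0065 0 0.0016 0 0 0" --pt "0 -0.0065 0 0.0016 0 0 0" --pt "0 0 0 0 0 0 0"

```text
time_s: 5.9
tcp_pos: [0.4729, 0.1193, 0.1389]
eef_rot: [-159.3, 13.1, -77.4]
contact_force: [0.0, -0.8, 0.5]
gripper_width: 0.0003
gripper_force: 0.0
```

Run:
```python
from scan import *
from st import st
st()
from plant import capture
from h import *
for n in("side","top"):
    c=capture(n); P=cloud(c); np.savez(n+"1.npz",**c)
    work=(P[...,0]>.3)&(P[...,0]<.75)&(abs(P[...,1])<.3)&(P[...,2]>-.02)&(P[...,2]<.35)
    blobs(c,mask(c,(4,130,90),(16,255,255))&work,P)
RR_=TR(-5,tilt=20)
p,R=cur()
plan([(p+RT@[0,-.02,.05],R,5),(tip(0,-.057,.13,RR_),RR_,10),(tip(0,-.057,.086,RR_),RR_,5)])
```

```text
t 5.9 q [ 33.7  -0.9 -42.8  -9.9 -24.4 -15.3] tcp [0.4729 0.1193 0.1389] [-159.29   13.14  -77.36] F [ 0.  -0.8  0.5] w 0.0003 gf 0.0
tcp in tote [0.0028 0.1193 0.1039] rot err deg [ 9.81 13.99 -1.18]
[318.4 206.2] 71 med [ 0.5034 -0.0856  0.1243] min [ 0.476 -0.097  0.103] max [ 0.556 -0.071  0.153]
[255.6 210.9] 24 med [0.4681 0.1273 0.0943] min [0.373 0.099 0.087] max [0.478 0.14  0.154]
[318.3 225.3] 80 med [ 0.5052 -0.0824  0.128 ] min [ 0.48  -0.094  0.105] max [ 0.529 -0.072  0.156]
5 rows: shift [ 0.0015  0.0017 -0.0105] turn [0. 0. 0.] | mm 10.8 deg 0.00
10 rows: shift [ 0.0156 -0.0001 -0.0022] turn [-0.0001  0.01    0.0001] | mm 15.8 deg 0.90
5 rows: shift [ 0.0008 -0.0015  0.0086] turn [0. 0. 0.] | mm 8.8 deg 0.00
```

Request:
apply_moves --pt "0 0.0015 0.0017 -0.0105 0 0 0" --pt "0 0.0015 0.0017 -0.0105 0 0 0" --pt "0 0.0015 0.0017 -0.0105 0 0 0" --pt "0 0.0015 0.0017 -0.0105 0 0 0" --pt "0 0.0015 0.0017 -0.0105 0 0 0" --pt "0 0.0156 0 -0.0022 0 0.01 0" --pt "0 0.0156 0 -0.0022 0 0.01 0" --pt "0 0.0156 0 -0.0022 0 0.01 0" --pt "0 0.0156 0 -0.0022 0 0.01 0" --pt "0 0.0156 0 -0.0022 0 0.01 0" --pt "0 0.0156 0 -0.0022 0 0.01 0" --pt "0 0.0156 0 -0.0022 0 0.01 0" --pt "0 0.0156 0 -0.0022 0 0.01 0" --pt "0 0.0156 0 -0.0022 0 0.01 0" --pt "0 0.0156 0 -0.0022 0 0.01 0" --pt "0 0 0 0 0 0 0"

```text
time_s: 7.33
tcp_pos: [0.4739, -0.0619, 0.1771]
eef_rot: [-159.8, 4.7, -80.7]
contact_force: [0.7, 0.4, -0.2]
gripper_width: 0.0004
gripper_force: 0.0
```

Run:
```python
from scan import *
from st import st
st()
from plant import capture
from h import *
for n in("side","top"):
    c=capture(n); P=cloud(c)
    work=(P[...,0]>.3)&(P[...,0]<.75)&(abs(P[...,1])<.3)&(P[...,2]>-.02)&(P[...,2]<.35)
    blobs(c,mask(c,(4,130,90),(16,255,255))&work,P)
RR_=TR(-5,tilt=20)
plan([(tip(0,-.057,.086,RR_),RR_,5),(tip(0,-.120,.086,RR_),RR_,10)])
```

```text
t 7.33 q [ 13.8  -4.4 -40.3  -5.  -33.6  -1.7] tcp [ 0.4739 -0.0619  0.1771] [-159.81    4.66  -80.68] F [ 0.7  0.4 -0.2] w 0.0004 gf 0.0
tcp in tote [ 0.0018 -0.0604  0.1485] rot err deg [ 9.87  4.91 -0.51]
[318.3 207.8] 45 med [ 0.4934 -0.0881  0.1189] min [ 0.362 -0.123  0.102] max [ 0.519 -0.074  0.228]
[265.8 213.4] 24 med [0.5202 0.1079 0.0598] min [0.492 0.102 0.051] max [0.536 0.115 0.075]
[373.2 236.7] 6 med [ 0.4534 -0.2803  0.0687] min [ 0.447 -0.287  0.066] max [ 0.457 -0.277  0.071]
[259.2 225.7] 13 med [0.515  0.1098 0.0611] min [0.502 0.107 0.051] max [0.528 0.113 0.072]
5 rows: shift [ 0.0006 -0.0018  0.0086] turn [-0.0003  0.     -0.0002] | mm 8.8 deg 0.03
10 rows: shift [ 0.0063 -0.     -0.0005] turn [0. 0. 0.] | mm 6.3 deg 0.00
```

The left clip has snapped fully open, with its tab hanging by the wall. Now the right clip.

Request:
apply_moves --pt "0 0.0006 -0.0018 0.0086 0 0 0" --pt "0 0.0006 -0.0018 0.0086 0 0 0" --pt "0 0.0006 -0.0018 0.0086 0 0 0" --pt "0 0.0006 -0.0018 0.0086 0 0 0" --pt "0 0.0006 -0.0018 0.0086 0 0 0" --pt "0 0 0 0 0 0 0"

```text
time_s: 7.93
tcp_pos: [0.4969, -0.056, 0.1376]
eef_rot: [-160.0, 4.7, -80.6]
contact_force: [0.4, -0.8, -0.0]
gripper_width: 0.0005
gripper_force: 0.0
```

Request:
apply_moves --pt "0 0.0063 0 -0.0005 0 0 0" --pt "0 0.0063 0 -0.0005 0 0 0" --pt "0 0.0063 0 -0.0005 0 0 0" --pt "0 0.0063 0 -0.0005 0 0 0" --pt "0 0.0063 0 -0.0005 0 0 0" --pt "0 0.0063 0 -0.0005 0 0 0"

```text
time_s: 8.43
tcp_pos: [0.5019, -0.0932, 0.1391]
eef_rot: [-159.8, 4.8, -80.6]
contact_force: [-0.7, 4.7, -0.2]
gripper_width: 0.0005
gripper_force: 2.1
```

Request:
apply_moves --pt "0 0.0063 0 -0.0005 0 0 0" --pt "0 0.0063 0 -0.0005 0 0 0" --pt "0 0.0063 0 -0.0005 0 0 0" --pt "0 0.0063 0 -0.0005 0 0 0" --pt "0 0.0063 0 -0.0005 0 0 0" --pt "0 0 0 0 0 0 0"

```text
time_s: 8.93
tcp_pos: [0.5067, -0.1262, 0.1392]
eef_rot: [-159.8, 4.7, -80.6]
contact_force: [-0.2, 0.5, -0.7]
gripper_width: 0.0004
gripper_force: 0.0
```

Run:
```python
from scan import *
from st import st
st()
p,R=cur(); RG=TR(-14)
chk([("preg",tote(0,0,.17),RG),("grip",tote(0,0,.097),RG)])
plan([(p+RT@[0,.02,.05],R,5),(tote(0,0,.165),RG,10),(tote(0,0,.097),RG,6)])
```

```text
t 8.93 q [  2.    4.5 -34.1 -13.  -32.4  16.4] tcp [ 0.5067 -0.1262  0.1392] [-159.78    4.7   -80.64] F [-0.2  0.5 -0.7] w 0.0004 gf 0.0
tcp in tote [ 0.0035 -0.1285  0.1039] rot err deg [ 9.84  4.97 -0.49]
   preg [ 0.454 -0.004  0.195] [[13.0, -10.0, -40.0, -22.0, -31.0, 14.0]]
   grip [0.49  0.001 0.132] [[10.0, 0.0, -38.0, -32.0, -25.0, 28.0]]
5 rows: shift [-0.0048  0.0017 -0.0095] turn [0. 0. 0.] | mm 10.8 deg 0.00
10 rows: shift [-0.0109  0.0004  0.0006] turn [ 0.0108 -0.01   -0.0019] | mm 10.9 deg 1.33
6 rows: shift [0.0027 0.     0.011 ] turn [0. 0. 0.] | mm 11.3 deg 0.00
```

Request:
apply_moves --pt "0 -0.0048 0.0017 -0.0095 0 0 0" --pt "0 -0.0048 0.0017 -0.0095 0 0 0" --pt "0 -0.0048 0.0017 -0.0095 0 0 0" --pt "0 -0.0048 0.0017 -0.0095 0 0 0" --pt "0 -0.0048 0.0017 -0.0095 0 0 0" --pt "0.7 -0.0109 0.0004 0.0006 0.0108 -0.01 -0.0019" --pt "0.7 -0.0109 0.0004 0.0006 0.0108 -0.01 -0.0019" --pt "0.7 -0.0109 0.0004 0.0006 0.0108 -0.01 -0.0019" --pt "0.7 -0.0109 0.0004 0.0006 0.0108 -0.01 -0.0019" --pt "0.7 -0.0109 0.0004 0.0006 0.0108 -0.01 -0.0019" --pt "0.7 -0.0109 0.0004 0.0006 0.0108 -0.01 -0.0019" --pt "0.7 -0.0109 0.0004 0.0006 0.0108 -0.01 -0.0019" --pt "0.7 -0.0109 0.0004 0.0006 0.0108 -0.01 -0.0019" --pt "0.7 -0.0109 0.0004 0.0006 0.0108 -0.01 -0.0019" --pt "0.7 -0.0109 0.0004 0.0006 0.0108 -0.01 -0.0019" --pt "0.7 0 0 0 0 0 0"

```text
time_s: 10.27
tcp_pos: [0.4548, -0.0013, 0.1911]
eef_rot: [-149.1, 12.2, -75.0]
contact_force: [-0.1, -0.7, 0.8]
gripper_width: 0.0609
gripper_force: 0.0
```

Run:
```python
from scan import *
from st import st
st()
from plant import capture
from h import *
for n in("side","top"):
    c=capture(n); P=cloud(c)
    work=(P[...,0]>.3)&(P[...,0]<.75)&(abs(P[...,1])<.3)&(P[...,2]>-.02)&(P[...,2]<.35)
    blobs(c,mask(c,(4,130,90),(16,255,255))&work,P)
    if n=="side": cv2.imwrite("pics/s2.png",cv2.resize(c["frame"][120:280,200:430,::-1],None,fx=3,fy=3))
RG=TR(-14)
plan([(tote(0,0,.097),RG,6)])
```

```text
t 10.27 q [ 13.4  -9.8 -40.3 -22.8 -30.3  14.9] tcp [ 0.4548 -0.0013  0.1911] [-149.13   12.2   -75.05] F [-0.1 -0.7  0.8] w 0.0609 gf 0.0
tcp in tote [-0.0006  0.0022  0.1661] rot err deg [-0.09 14.16  0.06]
[265.8 213.4] 25 med [0.5201 0.1089 0.0609] min [0.501 0.103 0.05 ] max [0.534 0.114 0.074]
[323.7 217.8] 15 med [ 0.5463 -0.0948  0.0605] min [ 0.532 -0.098  0.005] max [ 0.643 -0.07   0.071]
[324. 226.] 6 med [ 0.5319 -0.1002  0.0369] min [ 0.526 -0.101  0.027] max [ 0.543 -0.097  0.044]
[373.2 236.7] 6 med [ 0.4517 -0.2804  0.0697] min [ 0.445 -0.287  0.066] max [ 0.461 -0.277  0.072]
[320.1 216. ] 17 med [ 0.5434 -0.0941  0.0602] min [ 0.531 -0.097 -0.002] max [ 0.562 -0.091  0.078]
[259.2 225.7] 13 med [0.516  0.1098 0.0644] min [0.502 0.107 0.051] max [0.528 0.113 0.072]
6 rows: shift [0.003  0.     0.0111] turn [-0.0001  0.0001  0.0002] | mm 11.5 deg 0.02
```

View pics/s2.png

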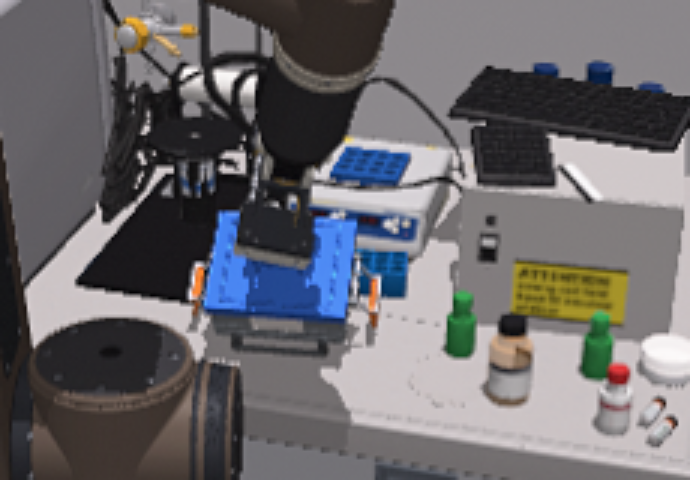

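Both tabs now hang open (left in crop at (197,285), right at (374,295)) and the gripper is over the handle. Next I'll descend and grip.

Request:
apply_moves --pt "0.7 0.0029 0 0.0106 0 0 0" --pt "0.7 0.0029 0 0.0106 0 0 0" --pt "0.7 0.0029 0 0.0106 0 0 0" --pt "0.7 0.0029 0 0.0106 0 0 0" --pt "0.7 0.0029 0 0.0106 0 0 0" --pt "0.7 0.0029 0 0.0106 0 0 0" --pt "0.7 0 0 0 0 0 0" --pt "0 0 0 0 0 0 0" --pt "0 0 0 0 0 0 0" --pt "0 0 0 0 0 0 0" --pt "0 0 0 0 0 0 0" --pt "0 0 0 0 0 0 0" --pt "0 0 0 0 0 0 0" --pt "0 0 0 0 0 0 0" --newtons 45

```text
time_s: 11.53
tcp_pos: [0.4886, 0.0005, 0.1343]
eef_rot: [-149.2, 12.1, -75.1]
contact_force: [-0.1, 0.4, 0.7]
gripper_width: 0.0206
gripper_force: 0.0
```

Run:
```python
from scan import *
from st import st
st(); p,R=cur(); plan([(p+RT@[0,0,.04],R,9)])
```

```text
t 11.53 q [  9.6   0.1 -37.7 -32.  -25.2  27.9] tcp [0.4886 0.0005 0.1343] [-149.2    12.09  -75.11] F [-0.1  0.4  0.7] w 0.0206 gf 0.0
tcp in tote [ 0.0002 -0.0006  0.1001] rot err deg [-0.04 14.05  0.07]
9 rows: shift [-0.0011 -0.     -0.0043] turn [0. 0. 0.] | mm 4.4 deg 0.00
```

Request:
apply_moves --pt "0 0 0 0 0 0 0" --pt "0 0 0 0 0 0 0" --pt "0 0 0 0 0 0 0" --pt "0 0 0 0 0 0 0"

```text
time_s: 11.87
tcp_pos: [0.4884, 0.0004, 0.1341]
eef_rot: [-149.2, 12.1, -75.1]
contact_force: [-4.8, 0.1, 4.8]
gripper_width: 0.016
gripper_force: 45.0
```

Request:
apply_moves --pt "0 -0.0011 0 -0.0043 0 0 0" --pt "0 -0.0011 0 -0.0043 0 0 0" --pt "0 -0.0011 0 -0.0043 0 0 0"

```text
time_s: 12.12
tcp_pos: [0.4815, -0.0006, 0.1455]
eef_rot: [-149.3, 12.1, -75.1]
contact_force: [-0.5, 1.0, -1.9]
gripper_width: 0.016
gripper_force: 45.0
```

Run:
```python
from scan import *
from st import st
st(); RG=TR(-14); rel=RT.T@RG
p,R=cur(); start=tote(0,0,.140)
pl=lambda x,y,z:np.array([x,y,z])
# full path: lift to z=.14, then up 60mm world, then level & move, check IK chain
chk([("lifted",start,RG),("up",start+[0.0,0.03,.07],RG),("mid",pl(.46,.16,.20),rel),("over",pl(.475,.217,.12),rel),("pl",pl(.475,.217,.044),rel)])
plan([(start,RG,7),(start+np.array([0.0,0.03,.07]),RG,6),(pl(.46,.16,.21),rel,10),(pl(.475,.217,.10),rel,8)])
```

```text
t 12.12 q [ 10.4  -1.9 -38.4 -29.9 -26.1  25. ] tcp [ 0.4815 -0.0006  0.1455] [-149.28   12.11  -75.15] F [-0.5  1.  -1.9] w 0.016 gf 45.0
tcp in tote [-0.0003 -0.0006  0.1134] rot err deg [ 0.04 14.03  0.04]
   lifted [ 0.469 -0.002  0.169] [[12.0, -6.0, -39.0, -26.0, -28.0, 19.0]]
   up [0.469 0.028 0.239] [[21.0, -13.0, -40.0, -13.0, -32.0, -1.0]]
   mid [0.46 0.16 0.2 ] [[33.0, 3.0, -24.0, -14.0, -56.0, -25.0]]
   over [0.475 0.217 0.12 ] [[37.0, 11.0, -26.0, -16.0, -45.0, -27.0]]
   pl [0.475 0.217 0.044] [[37.0, 18.0, -29.0, -19.0, -37.0, -22.0]]
7 rows: shift [-0.001  -0.     -0.0037] turn [0.0001 0.0001 0.    ] | mm 3.8 deg 0.01
6 rows: shift [-0.0072 -0.0064 -0.0083] turn [0. 0. 0.] | mm 12.7 deg 0.00
10 rows: shift [-0.0121  0.0007  0.006 ] turn [-0.0303  0.0022  0.0162] | mm 13.5 deg 3.10
8 rows: shift [-0.0036 -0.0019  0.0151] turn [0. 0. 0.] | mm 15.6 deg 0.00
```

Request:
apply_moves --pt "0 -0.001 0 -0.0037 0 0 0" --pt "0 -0.001 0 -0.0037 0 0 0" --pt "0 -0.001 0 -0.0037 0 0 0" --pt "0 -0.001 0 -0.0037 0 0 0" --pt "0 -0.001 0 -0.0037 0 0 0" --pt "0 -0.001 0 -0.0037 0 0 0" --pt "0 -0.001 0 -0.0037 0 0 0" --pt "0 -0.0072 -0.0064 -0.0083 0 0 0" --pt "0 -0.0072 -0.0064 -0.0083 0 0 0" --pt "0 -0.0072 -0.0064 -0.0083 0 0 0" --pt "0 -0.0072 -0.0064 -0.0083 0 0 0" --pt "0 -0.0072 -0.0064 -0.0083 0 0 0" --pt "0 -0.0072 -0.0064 -0.0083 0 0 0" --pt "0 0 0 0 0 0 0"

```text
time_s: 13.28
tcp_pos: [0.4692, 0.0291, 0.2415]
eef_rot: [-149.0, 12.1, -75.0]
contact_force: [-0.3, -0.5, -1.4]
gripper_width: 0.0154
gripper_force: 45.0
```

Run:
```python
from scan import *
from st import st
st(); RG=TR(-14); rel=RT.T@RG
plan([([.46,.16,.21],rel,10),([.475,.217,.10],rel,8)])
from plant import capture
from h import *
c=capture("top"); P=cloud(c)
g=P[195:275,170:275]
# height map of the worktop gap for clearance
for x0 in np.arange(.38,.60,.03):
    r=[]
    for y0 in np.arange(.10,.36,.03):
        m=(abs(g[...,0]-x0)<.015)&(abs(g[...,1]-y0)<.015)&(g[...,2]<.15); r.append("%4.0f"%(1e3*np.nanmedian(g[m][:,2])) if m.sum()>3 else "  --")
    print("x%.2f"%x0," ".join(r))
```

```text
t 13.28 q [ 21.3 -13.6 -39.4 -13.1 -32.5  -0.5] tcp [0.4692 0.0291 0.2415] [-149.     12.08  -75.01] F [-0.3 -0.5 -1.4] w 0.0154 gf 45.0
tcp in tote [0.0405 0.0304 0.2006] rot err deg [-0.23 14.08  0.14]
10 rows: shift [-0.0119  0.0009  0.0062] turn [-0.0305  0.0023  0.0164] | mm 13.5 deg 3.12
8 rows: shift [-0.0036 -0.0019  0.0151] turn [0. 0. 0.] | mm 15.6 deg 0.00
x0.38    3    4    4    3    4    4    6    4    4
x0.41    0    0   -0   -0   -1   -0    0   -1    2
x0.44   --   -1   -1    0   -0   -0    1   -1    1
x0.47   --    1   -1    0   -0   -1   -1   -2   28
x0.50   --    0   -0   -1    0   -1   -0    0   44
x0.53   --   -2   -0   -0    1   -0    0   -1   43
x0.56   13   12   10   10    7    4    1   -1   44
x0.59    6   13   13   12   13   13   12   -0   39
```

Request:
apply_moves --pt "0 -0.0119 0.0009 0.0062 -0.0305 0.0023 0.0164" --pt "0 -0.0119 0.0009 0.0062 -0.0305 0.0023 0.0164" --pt "0 -0.0119 0.0009 0.0062 -0.0305 0.0023 0.0164" --pt "0 -0.0119 0.0009 0.0062 -0.0305 0.0023 0.0164" --pt "0 -0.0119 0.0009 0.0062 -0.0305 0.0023 0.0164" --pt "0 -0.0119 0.0009 0.0062 -0.0305 0.0023 0.0164" --pt "0 -0.0119 0.0009 0.0062 -0.0305 0.0023 0.0164" --pt "0 -0.0119 0.0009 0.0062 -0.0305 0.0023 0.0164" --pt "0 -0.0119 0.0009 0.0062 -0.0305 0.0023 0.0164" --pt "0 -0.0119 0.0009 0.0062 -0.0305 0.0023 0.0164" --pt "0 -0.0036 -0.0019 0.0151 0 0 0" --pt "0 -0.0036 -0.0019 0.0151 0 0 0" --pt "0 -0.0036 -0.0019 0.0151 0 0 0" --pt "0 -0.0036 -0.0019 0.0151 0 0 0" --pt "0 -0.0036 -0.0019 0.0151 0 0 0" --pt "0 -0.0036 -0.0019 0.0151 0 0 0" --pt "0 0 0 0 0 0 0"

```text
time_s: 14.75
tcp_pos: [0.4688, 0.2013, 0.1209]
eef_rot: [179.5, 13.9, -90.2]
contact_force: [-0.1, -0.3, -1.9]
gripper_width: 0.0159
gripper_force: 45.0
```

Run:
```python
from scan import *
from st import st
from plant import capture
from h import *
st(); RG=TR(-14); rel=RT.T@RG
for n in ("top","side"):
    c=capture(n); P=cloud(c); 
    b=mask(c,(105,120,60),(125,255,255))&(P[...,0]>.38)&(P[...,0]<.58)&(P[...,1]>.1)&(P[...,1]<.33)&(P[...,2]>.04)
    q=P[b]; z=np.median(q[:,2]); q=q[abs(q[:,2]-z)<.008]
    A_=np.c_[q[:,:2]-q[:,:2].mean(0),np.ones(len(q))]; co=np.linalg.lstsq(A_,q[:,2],rcond=None)[0]
    print(n,len(q),"tilt deg",np.degrees(co[:2]).round(1),"ztop",z.round(4),cv2.minAreaRect((q[:,:2]*1000).astype(np.float32)))
plan([([.475,.217,.046],rel,10)])
```

```text
t 14.75 q [ 36.   10.6 -26.4 -15.9 -46.3 -25.9] tcp [0.4688 0.2013 0.1209] [179.45  13.86 -90.25] F [-0.1 -0.3 -1.9] w 0.0159 gf 45.0
tcp in tote [-2.000e-04  2.012e-01  8.480e-02] rot err deg [ 29.39  11.5  -11.29]
top 182 tilt deg [-0.9  0. ] ztop 0.0949 ((453.3402404785156, 210.90414428710938), (196.6560821533203, 74.90213775634766), 58.74775314331055)
side 742 tilt deg [0.3 0. ] ztop 0.0945 ((463.18548583984375, 200.25457763671875), (164.7094268798828, 139.50482177734375), 89.45185852050781)
10 rows: shift [ 0.0003 -0.0006  0.0079] turn [ 0.0004 -0.0001 -0.0002] | mm 7.9 deg 0.04
```

Request:
apply_moves --pt "0 0.0003 -0.0006 0.0079 0.0004 0 0" --pt "0 0.0003 -0.0006 0.0079 0.0004 0 0" --pt "0 0.0003 -0.0006 0.0079 0.0004 0 0" --pt "0 0.0003 -0.0006 0.0079 0.0004 0 0" --pt "0 0.0003 -0.0006 0.0079 0.0004 0 0" --pt "0 0.0003 -0.0006 0.0079 0.0004 0 0" --pt "0 0.0003 -0.0006 0.0079 0.0004 0 0" --pt "0 0.0003 -0.0006 0.0079 0.0004 0 0" --pt "0 0.0003 -0.0006 0.0079 0.0004 0 0" --pt "0 0.0003 -0.0006 0.0079 0.0004 0 0" --pt "0 0 0 0 0 0 0"

```text
time_s: 15.77
tcp_pos: [0.4753, 0.2176, 0.0454]
eef_rot: [180.0, 13.9, -90.2]
contact_force: [-0.4, -0.5, -1.8]
gripper_width: 0.0156
gripper_force: 45.0
```

Request:
apply_moves --pt "0 0.0002 0 0.0009 0 0 0" --pt "0 0.0002 0 0.0009 0 0 0" --pt "0 0.0002 0 0.0009 0 0 0" --pt "0 0 0 0 0 0 0"

```text
time_s: 16.1
tcp_pos: [0.4761, 0.2179, 0.0447]
eef_rot: [-179.9, 14.0, -90.1]
contact_force: [0.6, -0.3, -1.6]
gripper_width: 0.0158
gripper_force: 45.0
```

Request:
apply_moves --pt "0 0.0002 0 0.0009 0 0 0" --pt "0 0.0002 0 0.0009 0 0 0" --pt "0 0 0 0 0 0 0"

```text
time_s: 16.35
tcp_pos: [0.4763, 0.218, 0.0433]
eef_rot: [-179.8, 14.0, -90.1]
contact_force: [-1.3, -0.6, 4.1]
gripper_width: 0.0157
gripper_force: 45.0
```

Request:
apply_moves --pt "0.5 0 0 0 0 0 0" --pt "0.5 0 0 0 0 0 0" --pt "0.5 0 0 0 0 0 0" --pt "0.5 0 0 0 0 0 0" --pt "0.5 0 0 0 0 0 0" --pt "0.5 0 0 0 0 0 0" --pt "0.5 0 0 -0.008 0 0 0" --pt "0.5 0 0 -0.012 0 0 0" --pt "0.5 0 0 -0.02 0 0 0" --pt "0.5 0 0 -0.02 0 0 0" --pt "0.5 0 0 -0.02 0 0 0" --pt "0.5 0 0 -0.03 0 0 0" --pt "0.5 0 0 -0.03 0 0 0" --pt "0.5 0 0 -0.03 0 0 0" --pt "0.5 0 0 0 0 0 0"

```text
time_s: 17.6
tcp_pos: [0.4782, 0.1765, 0.2151]
eef_rot: [-179.3, 14.2, -90.0]
contact_force: [1.0, -0.4, 0.5]
gripper_width: 0.0439
gripper_force: 0.0
```

Run:
```python
from scan import *
from st import st
from plant import capture
from h import *
st()
for n in ("top","side"):
    c=capture(n); P=cloud(c); np.savez(n+"2.npz",**c)
    b=mask(c,(105,120,60),(125,255,255))&(P[...,0]>.38)&(P[...,0]<.58)&(P[...,1]>.1)&(P[...,1]<.33)&(P[...,2]>.005)&(P[...,2]<.08)
    q=P[b]; z=np.median(q[:,2]); q=q[abs(q[:,2]-z)<.008]
    A_=np.c_[q[:,:2]-q[:,:2].mean(0),np.ones(len(q))]; co=np.linalg.lstsq(A_,q[:,2],rcond=None)[0]
    print(n,len(q),"tilt deg",np.degrees(co[:2]).round(1),"ztop",z.round(4),cv2.minAreaRect((q[:,:2]*1000).astype(np.float32)))
BD=np.array([.428,-.386,.045])
for yaw in (-90,-75,-105):
    d=down(yaw); print(yaw); chk([("b",BD,d),("b+",BD+[0,0,.13],d)])
```

```text
t 17.6 q [ 33.3   4.1 -20.8 -13.6 -57.4 -26.8] tcp [0.4782 0.1765 0.2151] [-179.3    14.18  -90.  ] F [ 1.  -0.4  0.5] w 0.0439 gf 0.0
tcp in tote [0.0521 0.1752 0.1634] rot err deg [ 28.16  11.75 -11.25]
top 31 tilt deg [-14.4   2.8] ztop 0.0158 ((427.4535827636719, 165.3478240966797), (48.24580383300781, 10.5901517868042), 88.87284088134766)
side 325 tilt deg [-0.9 -0.6] ztop 0.017 ((493.08740234375, 221.5113525390625), (133.44786071777344, 186.00735473632812), 19.134458541870117)
-90
   b [ 0.428 -0.386  0.045] [[-23.0, 23.0, -25.0, -0.0, -41.0, 23.0]]
   b+ [ 0.428 -0.386  0.175] [[-23.0, 15.0, -18.0, -0.0, -58.0, 23.0]]
-75
   b [ 0.428 -0.386  0.045] [[-23.0, 23.0, -25.0, -0.0, -41.0, 38.0]]
   b+ [ 0.428 -0.386  0.175] [[-23.0, 15.0, -18.0, 0.0, -58.0, 38.0]]
-105
   b [ 0.428 -0.386  0.045] [[-23.0, 23.0, -25.0, -0.0, -41.0, 8.0]]
   b+ [ 0.428 -0.386  0.175] [[-23.0, 15.0, -18.0, -0.0, -58.0, 8.0]]
```

Run:
```python
from scan import *
d=down(-90)
plan([([.44,-.02,.24],d,9),([.428,-.386,.19],d,11),([.428,-.386,.044],d,10)])
```

```text
9 rows: shift [ 0.0213  0.004  -0.0063] turn [-0.0004  0.0174 -0.0002] | mm 22.5 deg 1.57
11 rows: shift [0.0333 0.0011 0.0045] turn [0. 0. 0.] | mm 33.6 deg 0.00
10 rows: shift [ 0.     -0.      0.0146] turn [0. 0. 0.] | mm 14.6 deg 0.00
```

Request:
apply_moves --pt "0.7 0.0213 0.004 -0.0063 -0.0004 0.0174 0" --pt "0.7 0.0213 0.004 -0.0063 -0.0004 0.0174 0" --pt "0.7 0.0213 0.004 -0.0063 -0.0004 0.0174 0" --pt "0.7 0.0213 0.004 -0.0063 -0.0004 0.0174 0" --pt "0.7 0.0213 0.004 -0.0063 -0.0004 0.0174 0" --pt "0.7 0.0213 0.004 -0.0063 -0.0004 0.0174 0" --pt "0.7 0.0213 0.004 -0.0063 -0.0004 0.0174 0" --pt "0.7 0.0213 0.004 -0.0063 -0.0004 0.0174 0" --pt "0.7 0.0213 0.004 -0.0063 -0.0004 0.0174 0"

```text
time_s: 18.45
tcp_pos: [0.4381, -0.0214, 0.2376]
eef_rot: [179.7, -0.2, -90.1]
contact_force: [-0.6, 0.4, 0.1]
gripper_width: 0.0615
gripper_force: 0.0
```

Request:
apply_moves --pt "0.7 0.0333 0.0011 0.0045 0 0 0" --pt "0.7 0.0333 0.0011 0.0045 0 0 0" --pt "0.7 0.0333 0.0011 0.0045 0 0 0" --pt "0.7 0.0333 0.0011 0.0045 0 0 0" --pt "0.7 0.0333 0.0011 0.0045 0 0 0" --pt "0.7 0.0333 0.0011 0.0045 0 0 0" --pt "0.7 0.0333 0.0011 0.0045 0 0 0" --pt "0.7 0.0333 0.0011 0.0045 0 0 0" --pt "0.7 0.0333 0.0011 0.0045 0 0 0" --pt "0.7 0.0333 0.0011 0.0045 0 0 0" --pt "0.7 0.0333 0.0011 0.0045 0 0 0" --pt "0.7 0 0 0 0 0 0"

```text
time_s: 19.45
tcp_pos: [0.4245, -0.3904, 0.1869]
eef_rot: [179.6, -0.1, -90.3]
contact_force: [-0.1, 0.6, 0.5]
gripper_width: 0.0615
gripper_force: 0.0
```

Run:
```python
from scan import *
from st import st
from plant import capture
from h import *
st(); c=capture("side"); cv2.imwrite("pics/s3.png",cv2.resize(c["frame"][130:290,220:450,::-1],None,fx=3,fy=3))
P=cloud(c); D_=P[228:272,392:432]; ok=(D_[...,2]>.006)&(D_[...,2]<.09)&(D_[...,0]<.47)&(D_[...,1]>-.41)&(D_[...,1]<-.34)
q=D_[ok]; 
for lo,hi in((.007,.025),(.025,.05),(.05,.09)):
    s=q[(q[:,2]>lo)&(q[:,2]<hi)]; print(lo,len(s),s.min(0).round(3),s.max(0).round(3))
# ray-based: red cap centroid rays in both views
ct=dict(np.load("top2.npz"))
for n,cc in (("top",ct),("side",c)):
    PP=cloud(cc); m=(mask(cc,(0,120,80),(5,255,255))|mask(cc,(172,120,80),(180,255,255)))&(PP[...,1]<-.33)&(PP[...,0]>.38)&(PP[...,0]<.48); blobs(cc,m,PP,4)
plan([([.428,-.386,.044],down(-90),10)])
```

```text
t 19.45 q [-23.   14.1 -16.6   0.3 -59.6  22.6] tcp [ 0.4245 -0.3904  0.1869] [ 1.7958e+02 -8.0000e-02 -9.0320e+01] F [-0.1  0.6  0.5] w 0.0615 gf 0.0
tcp in tote [-0.0738 -0.3793  0.2036] rot err deg [30.37 -2.15 -7.83]
0.007 70 [ 0.365 -0.409  0.007] [ 0.446 -0.352  0.024]
0.025 88 [ 0.411 -0.403  0.025] [ 0.443 -0.369  0.05 ]
0.05 72 [ 0.418 -0.4    0.05 ] [ 0.44  -0.374  0.078]
[409.5 246.5] 32 med [ 0.4337 -0.3844  0.0768] min [ 0.425 -0.395  0.068] max [ 0.442 -0.376  0.083]
[405.8 244.4] 38 med [ 0.4291 -0.3878  0.0726] min [ 0.421 -0.397  0.062] max [ 0.44  -0.378  0.078]
10 rows: shift [-0.0003 -0.0004  0.0143] turn [ 0.0005 -0.     -0.0004] | mm 14.3 deg 0.05
```

View pics/s3.png

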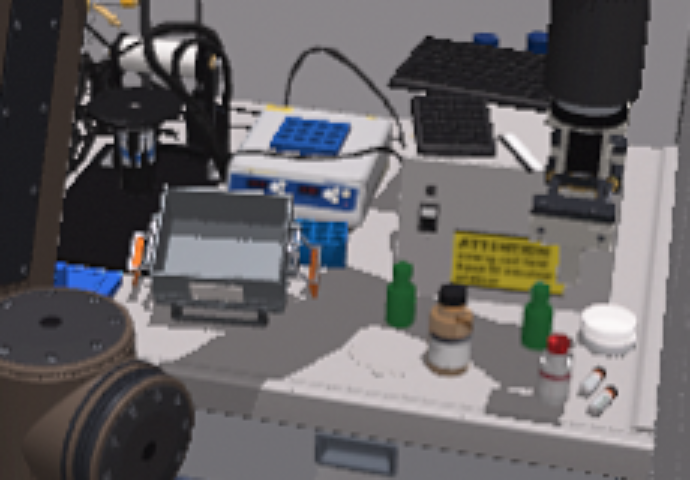

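The open tote is empty with the clips hanging, and the gripper is above the dropper (crop (555,370)), which stands clear of the amber bottle. I'll descend and grip it gently.

Run:
```python
from scan import *
plan([([.430,-.386,.046],down(-90),10)])
```

```text
10 rows: shift [-0.0003 -0.0006  0.0141] turn [ 0.0005 -0.     -0.0004] | mm 14.1 deg 0.05
```

Request:
apply_moves --pt "0.7 -0.0004 -0.0005 0.0141 0.0005 0 -0.0004" --pt "0.7 -0.0004 -0.0005 0.0141 0.0005 0 -0.0004" --pt "0.7 -0.0004 -0.0005 0.0141 0.0005 0 -0.0004" --pt "0.7 -0.0004 -0.0005 0.0141 0.0005 0 -0.0004" --pt "0.7 -0.0004 -0.0005 0.0141 0.0005 0 -0.0004" --pt "0.7 -0.0004 -0.0005 0.0141 0.0005 0 -0.0004" --pt "0.7 -0.0004 -0.0005 0.0141 0.0005 0 -0.0004" --pt "0.7 -0.0004 -0.0005 0.0141 0.0005 0 -0.0004" --pt "0.7 -0.0004 -0.0005 0.0141 0.0005 0 -0.0004" --pt "0.7 -0.0004 -0.0005 0.0141 0.0005 0 -0.0004" --pt "0.7 0 0 0 0 0 0"

```text
time_s: 20.42
tcp_pos: [0.4291, -0.3809, 0.0456]
eef_rot: [180.0, 0.0, -89.8]
contact_force: [-1.1, -0.3, -0.2]
gripper_width: 0.0615
gripper_force: 0.0
```

Request:
apply_moves --pt "0 0 0 0 0 0 0" --pt "0 0 0 0 0 0 0" --pt "0 0 0 0 0 0 0" --pt "0 0 0 0 0 0 0" --pt "0 0 0 0 0 0 0" --pt "0 0 0 0 0 0 0" --pt "0 0 0 0 0 0 0" --pt "0 0 0 0 0 0 0" --newtons 15

```text
time_s: 21.08
tcp_pos: [0.4315, -0.3831, 0.049]
eef_rot: [-179.7, -0.2, -89.8]
contact_force: [1.7, 1.7, 5.9]
gripper_width: 0.0324
gripper_force: 15.0
```

Request:
apply_moves --pt "0 0 0 -0.01 0 0 0" --pt "0 0 0 -0.015 0 0 0" --pt "0 0 0 -0.02 0 0 0" --pt "0 0 0 -0.02 0 0 0" --pt "0 0 0 -0.02 0 0 0" --pt "0 0 0 -0.02 0 0 0" --pt "0 0 0 -0.02 0 0 0" --pt "0 0 0 -0.02 0 0 0" --pt "0 0 0 -0.02 0 0 0" --pt "0 0 0 0 0 0 0"

```text
time_s: 21.92
tcp_pos: [0.4314, -0.3836, 0.2181]
eef_rot: [-179.5, -0.3, -89.8]
contact_force: [0.6, -0.0, -0.0]
gripper_width: 0.0326
gripper_force: 15.0
```

Run:
```python
from scan import *
from st import st
from plant import capture
from h import *
st(); c=capture("side"); cv2.imwrite("pics/s4.png",cv2.resize(c["frame"][130:290,220:450,::-1],None,fx=3,fy=3))
RB=TR(-14); p,R=cur()
chk([("over",tote(0,0,.155),RB),("in",tote(0,0,.055),RB)])
plan([([.45,-.08,.25],down(YAW-90),11),(tote(0,0,.165),RB,10),(tote(0,0,.055),RB,10)])
```

```text
t 21.92 q [-22.2  12.2 -14.7   0.1 -62.5  22.4] tcp [ 0.4314 -0.3836  0.2181] [-179.47   -0.31  -89.76] F [ 0.6 -0.  -0. ] w 0.0326 gf 15.0
tcp in tote [-0.0515 -0.3735  0.2267] rot err deg [29.45 -2.29 -7.19]
   over [ 0.461 -0.003  0.182] [[13.0, -8.0, -40.0, -24.0, -29.0, 17.0]]
   in [0.511 0.004 0.095] [[7.0, 7.0, -35.0, -39.0, -23.0, 37.0]]
11 rows: shift [-0.0274 -0.0035 -0.0031] turn [-0.0004 -0.0003 -0.0076] | mm 27.8 deg 0.68
10 rows: shift [-0.0068 -0.0004  0.007 ] turn [ 0.0332 -0.0152 -0.0041] | mm 9.8 deg 3.30
10 rows: shift [0.0027 0.     0.0107] turn [0. 0. 0.] | mm 11.0 deg 0.00
```

View pics/s4.png

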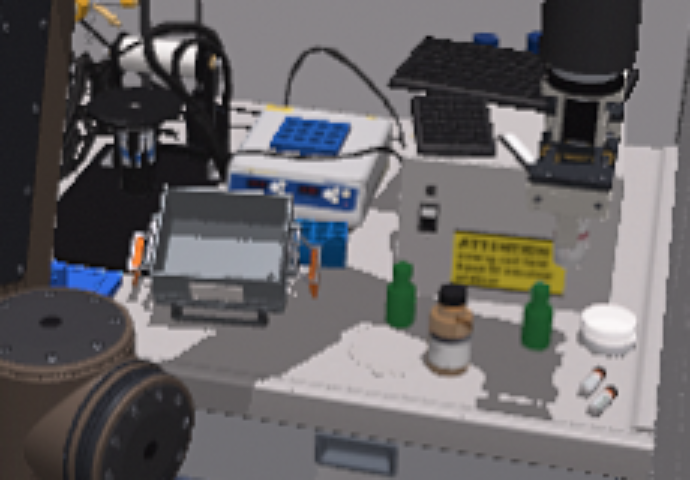

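The side view shows the bottle held between the fingers at crop (565,235), with the amber bottle undisturbed. I'll carry it to the tote.

Request:
apply_moves --pt "0 -0.0274 -0.0035 -0.0031 0 0 -0.0076" --pt "0 -0.0274 -0.0035 -0.0031 0 0 -0.0076" --pt "0 -0.0274 -0.0035 -0.0031 0 0 -0.0076" --pt "0 -0.0274 -0.0035 -0.0031 0 0 -0.0076" --pt "0 -0.0274 -0.0035 -0.0031 0 0 -0.0076" --pt "0 -0.0274 -0.0035 -0.0031 0 0 -0.0076" --pt "0 -0.0274 -0.0035 -0.0031 0 0 -0.0076" --pt "0 -0.0274 -0.0035 -0.0031 0 0 -0.0076" --pt "0 -0.0274 -0.0035 -0.0031 0 0 -0.0076" --pt "0 -0.0274 -0.0035 -0.0031 0 0 -0.0076" --pt "0 -0.0274 -0.0035 -0.0031 0 0 -0.0076"

```text
time_s: 22.88
tcp_pos: [0.4484, -0.0782, 0.2464]
eef_rot: [-179.9, -0.1, -82.2]
contact_force: [0.2, 0.9, -0.1]
gripper_width: 0.0323
gripper_force: 15.0
```

Request:
apply_moves --pt "0 -0.0068 -0.0004 0.007 0.0332 -0.0152 -0.0041" --pt "0 -0.0068 -0.0004 0.007 0.0332 -0.0152 -0.0041" --pt "0 -0.0068 -0.0004 0.007 0.0332 -0.0152 -0.0041" --pt "0 -0.0068 -0.0004 0.007 0.0332 -0.0152 -0.0041" --pt "0 -0.0068 -0.0004 0.007 0.0332 -0.0152 -0.0041" --pt "0 -0.0068 -0.0004 0.007 0.0332 -0.0152 -0.0041" --pt "0 -0.0068 -0.0004 0.007 0.0332 -0.0152 -0.0041" --pt "0 -0.0068 -0.0004 0.007 0.0332 -0.0152 -0.0041" --pt "0 -0.0068 -0.0004 0.007 0.0332 -0.0152 -0.0041" --pt "0 -0.0068 -0.0004 0.007 0.0332 -0.0152 -0.0041" --pt "0 0 0 0 0 0 0"

```text
time_s: 23.8
tcp_pos: [0.4535, -0.0026, 0.1855]
eef_rot: [-149.1, 12.1, -75.1]
contact_force: [-0.4, -0.9, -0.4]
gripper_width: 0.0323
gripper_force: 15.0
```

Run:
```python
from scan import *
from st import st
st(); RB=TR(-14)
plan([(tote(0.003,0,.059),RB,10)])
```

```text
t 23.8 q [ 13.3  -9.4 -40.8 -23.1 -29.4  15.4] tcp [ 0.4535 -0.0026  0.1855] [-149.08   12.06  -75.15] F [-0.4 -0.9 -0.4] w 0.0323 gf 15.0
tcp in tote [-0.0047  0.0011  0.162 ] rot err deg [-0.16 13.99  0.04]
10 rows: shift [ 0.0026 -0.0008  0.01  ] turn [-0.0002 -0.      0.0001] | mm 10.3 deg 0.02
```

Request:
apply_moves --pt "0 0.0026 -0.0008 0.01 0 0 0" --pt "0 0.0026 -0.0008 0.01 0 0 0" --pt "0 0.0026 -0.0008 0.01 0 0 0" --pt "0 0.0026 -0.0008 0.01 0 0 0" --pt "0 0.0026 -0.0008 0.01 0 0 0" --pt "0 0.0026 -0.0008 0.01 0 0 0" --pt "0 0.0026 -0.0008 0.01 0 0 0" --pt "0 0.0026 -0.0008 0.01 0 0 0" --pt "0 0.0026 -0.0008 0.01 0 0 0" --pt "0 0.0026 -0.0008 0.01 0 0 0" --pt "0 0 0 0 0 0 0"

```text
time_s: 24.72
tcp_pos: [0.5146, 0.0037, 0.1007]
eef_rot: [-149.3, 12.0, -75.1]
contact_force: [-0.4, 0.1, -0.6]
gripper_width: 0.0323
gripper_force: 15.0
```

Request:
apply_moves --pt "0.6 0 0 0 0 0 0" --pt "0.6 0 0 0 0 0 0" --pt "0.6 0 0 0 0 0 0" --pt "0.6 0 0 0 0 0 0" --pt "0.6 0 0 0 0 0 0" --pt "0.6 -0.0026 0 -0.01 0 0 0" --pt "0.6 -0.0026 0 -0.01 0 0 0" --pt "0.6 -0.0026 0 -0.01 0 0 0" --pt "0.6 -0.0026 0 -0.01 0 0 0" --pt "0.6 -0.0026 0 -0.01 0 0 0" --pt "0.6 -0.0026 0 -0.01 0 0 0" --pt "0.6 -0.0026 0 -0.01 0 0 0" --pt "0.6 -0.0026 0 -0.01 0 0 0" --pt "0.6 -0.0026 0 -0.01 0 0 0" --pt "0.6 -0.0026 0 -0.01 0 0 0" --pt "0.6 0 0 -0.02 0 0 0" --pt "0.6 0.01 0 -0.02 0 0 0" --pt "0.6 0.02 0 -0.02 0 0 0" --pt "0.6 0.03 0 0 0 0 0" --pt "0.6 0.03 0 0 0 0 0"

```text
time_s: 26.38
tcp_pos: [0.459, -0.1059, 0.2264]
eef_rot: [-148.6, 11.8, -74.9]
contact_force: [1.2, 0.8, -0.1]
gripper_width: 0.0525
gripper_force: 0.0
```

Run:
```python
from st import *
from plant import capture
from h import *
st()
c=capture("side"); t=capture("top")
cv2.imwrite("pics/s5.png",cv2.resize(cv2.hconcat([c["frame"][140:290,210:430,::-1],t["frame"][150:300,160:380,::-1]]),None,fx=1.8,fy=1.8))
for cc in (c,t):
    P=cloud(cc); m=(mask(cc,(0,120,80),(5,255,255))|mask(cc,(172,120,80),(180,255,255)))&(abs(P[...,1])<.15)&(P[...,0]>.4)&(P[...,0]<.65)&(P[...,2]<.2)
    q=P[m]; print(len(q), (np.median((q-OT)@RT,0)).round(3) if len(q) else "")
    blobs(cc,mask(cc,(4,130,90),(16,255,255))&(abs(P[...,1])<.15)&(P[...,0]>.4)&(P[...,0]<.65),P)
    b=mask(cc,(105,120,60),(125,255,255))&(P[...,0]>.38)&(P[...,0]<.56)&(P[...,1]>.12)&(P[...,1]<.31)&(P[...,2]>.005)&(P[...,2]<.08)
    q=P[b]; z=np.median(q[:,2]); q=q[abs(q[:,2]-z)<.006]
    co=np.linalg.lstsq(np.c_[q[:,:2]-q[:,:2].mean(0),np.ones(len(q))],q[:,2],rcond=None)[0]; print("lid",len(q),z.round(4),np.degrees(co[:2]).round(1))
```

```text
t 26.38 q [ -9.4  -6.  -28.7 -31.3 -46.2  39. ] tcp [ 0.459  -0.1059  0.2264] [-148.63   11.77  -74.88] F [ 1.2  0.8 -0.1] w 0.0525 gf 0.0
tcp in tote [ 0.0085 -0.102   0.2016] rot err deg [-0.6  13.88  0.36]
34 [-0.05   0.008  0.077]
[265.8 213.4] 25 med [0.5183 0.1084 0.0608] min [0.503 0.103 0.051] max [0.536 0.114 0.072]
[323.9 217.7] 18 med [ 0.549  -0.095   0.0575] min [ 0.523 -0.101  0.008] max [ 0.637 -0.072  0.07 ]
[324. 226.] 6 med [ 0.5293 -0.1003  0.0372] min [ 0.518 -0.101  0.028] max [ 0.543 -0.099  0.047]
lid 101 0.0209 [-3.6  0.7]
28 [-0.042  0.009  0.077]
[320.  214.5] 8 med [ 0.5491 -0.0938  0.0628] min [ 0.541 -0.097  0.058] max [ 0.557 -0.091  0.074]
[259.4 226.2] 10 med [0.5137 0.1097 0.06  ] min [0.503 0.107 0.05 ] max [0.528 0.11  0.07 ]
lid 1403 0.0165 [ 0. -0.]
```

View pics/s5.png

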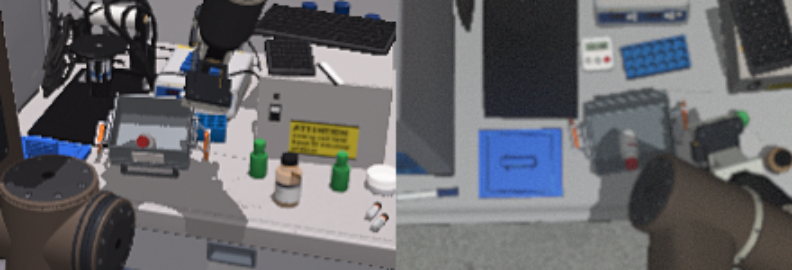

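The picture shows the bottle inside the tote with its cap just at the rim, which puts its centre at about z 0.045. The lid is flat and level, both clips hang open, and the arm is clear. I'll hand it in.

```bash
python3 -c "
from plant import close_job;print(close_job())"
```

```text
the job is handed in; nothing more can be done
None
```

I've handed the job in: both clips are thrown open, the lid lies flat on the worktop handle up, and the dropper bottle is inside the tote. I saw no sign that the amber bottle, marker or rack had moved, and the hand-in call returned no verdict.

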